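# Turn and load the robot kit's battery packs in the charging dock

## Robot

A 6-joint arm with a two-finger parallel gripper is mounted at the origin on the work surface; the furniture and walls round the work are solid. World frame = base frame: x ahead of the robot, y to its left, z up, the work surface at z = 0. Lengths are in m, angles in degrees, forces in N, time in s.
With the tool pointing down it reaches from about 0.4 to 0.825 m from the base axis. Payload 7 kg.
Tool frame: the origin (TCP) lies between the finger pads; the fingertips stand 25 mm ahead of it and the grasp point (between the pads) lies 6 mm ahead of it; z points along the fingers, y is the line along which they close (so a half turn about z gives the same grasp; the last joint's range is limited). The gripper opens to 88 mm and grips with 3 to 60 N. Pads are 19 mm wide; open, the fingers measure 130 mm over their backs; the gripper's body (78 mm by 193 mm) begins 47 mm behind the grasp point.
Start: joints at [-56.717, 20.546, 0.682, 0, -70.136, -16.507], TCP at [0.195, -0.646, 0.252] pointing down, gripper open.
Joint ranges: [-176.03, 176.03], [-82.01, 121.73], [-58.28, 71.71], [-173.87, 95.51], [-174.79, -0.11], [-173.66, 173.66]. Speed limits (degrees/s): [136.94, 136.94, 172.46, 180, 180, 180].

## Interface

Orientations are given as [roll, pitch, yaw] about the fixed x, y, z axes, in that order (R = Rz(yaw) Ry(pitch) Rx(roll)).
In Python, from plant import r gives the robot as it stands.
- The arm moves only by the shell command python3 -m crank 'ROWS' [FORCE]. ROWS is JSON, a list of rows, each a list of 3 entries, a list of its own where there are three numbers: the turn, a rotation vector about the tool's x, y, z in degrees, then the shift along the tool's x, y, z in cm, then the closure, from -1 (fully open) to 1 (shut). In form: [[[wx, wy, wz], [dx, dy, dz], fingers], ...]. A call has 1 to 8 rows; each row shifts and turns the commanded pose from where the row before left it, along the tool's axes as they then stand; what a row does not reach is not made up. A row lasts 1/10 s, in which the tool goes at most 50 mm and 8.59 degrees, less where a joint would pass 70% of its speed; a pose out of reach is approached as far as the arm can. A call with a gripper value outside its range is refused whole. The fingers move at their own pace and stop on an object; FORCE is the grip in N (left out, the last holds). Time passes only in rows, so rows that do not move let the fingers close. It gives the time, the measured TCP pose, the force, the opening and the grip force at its end, in the units of the state.
- r.get_state(): the state, without advancing time (a new reading comes with each control period).
- r.capture(name): name is "scene" or "top" or "wrist"; returns a dict with "color" (480x640x3 uint8, red, green, blue), "range_z" (480x640 float32, m along the optical axis (not along the pixel's ray), 0 where there is no reading), "intrinsics" (3x3 intrinsics, pixels), "world_from_camera" (4x4, takes a point from camera to world coordinates); the wrist camera has in their place "hand_eye" (4x4, takes a point from camera to tool coordinates, whose origin is the TCP and whose axes are the flange's). Camera axes: x right, y down, z forward; pixel columns grow to the right and rows downward; lengths in m; the calibration is good to about 2 mm. A picture is of the moment at which its call begins: read the wrist's pose just before it.
- r.close_job(): hands the job in; it is judged then, once.
The state is a dict: "time_s": time; "joints": joint angles; "qd": joint speeds; "joint_torque": joint torques, N m; "tcp_pos": TCP position; "eef_rot": TCP orientation; "contact_force": force on the tool from outside, world axes, zero at the start; "moment": the same for the moment, N m; "gripper_width": finger opening in m; "gripper_force": force on a finger pad.
Only numpy, scipy, OpenCV 4.12 (cv2) and the standard library are available. Lean on these libraries where they do the work, as an engineer would, in place of code of your own. Each camera call takes 0.05 s, during which the arm holds its last target. There are 200 camera calls.

## Task

Swing the charging dock's bail wide open, turn every battery pack that lies the wrong way round end for end and load every pack lying on the desk, so that each pack is fully home in a bay of its own with its orange contact end at the orange rail. Only when all packs are home, swing the bail fully shut over them, then press the green start button fully down. Leave the pack that is already right in its bay.

Things in the scene. Friction and masses are not known exactly. Their poses are not given: they have to be found in the camera images.
- dock: grey charging dock fixed to the desk, base plate 170 (x) x 312 (y) x 10 mm thick; origin at the centre of its underside, z up. Five bays 56 mm apart along y; packs lie in them along x. The orange contact rail (top 30 mm above the desk) runs along the +x side, a white stop (26 mm) along the -x side. A grey console 26 mm tall with the start button stands at the +y end.
- bail (a joint): hinge of the steel retaining bail (U-shaped clamp lever) of the dock: 0 = shut, its 8 mm cross bar lying 2 mm above the packs across their middles; grows as it swings up and away to the +x side, 1.57 = upright, 2.0 = its stop. A stiff hinge (about 2 N at the handle): stays where it is left.
- bail_grip (a point): centre of the bail's handle: a round black rubber sleeve 14 mm across and 44 mm long, along dock y, that sticks out beyond the -y end of the dock on the line of the cross bar. 42 mm above the desk when shut, with free space below; 130 mm when upright.
- bail_hinge (a point): point on the bail's hinge axis (which runs along dock y) level with the handle in y; fixed to the dock. The handle centre circles it at 88 mm; at 0 it lies from it towards dock -x, at 1.57 straight above it.
- start (a joint): travel of the green start button on the console: 0 = out, 0.006 m = fully down (5 N); springs back.
- start_top (a point): centre of the top of the green start button (26 mm across), pressed straight down.
- bay_0 (a point): bay 1 of 5 counted from the dock's -y end: where the centre of a pack seated in it lies (23 mm above the desk, 13 above the bay's floor). Slot 29 x 115 mm between white fins, 26 mm above the desk with rounded tops, that stand beside the pack's ends only; the middle 50 mm is open at the sides down to the base plate for fingers, 30 mm between neighbouring packs.
- bay_1 (a point): bay 2 of 5 counted from the dock's -y end: where the centre of a pack seated in it lies (23 mm above the desk, 13 above the bay's floor). Slot 29 x 115 mm between white fins, 26 mm above the desk with rounded tops, that stand beside the pack's ends only; the middle 50 mm is open at the sides down to the base plate for fingers, 30 mm between neighbouring packs.
- bay_2 (a point): bay 3 of 5 counted from the dock's -y end: where the centre of a pack seated in it lies (23 mm above the desk, 13 above the bay's floor). Slot 29 x 115 mm between white fins, 26 mm above the desk with rounded tops, that stand beside the pack's ends only; the middle 50 mm is open at the sides down to the base plate for fingers, 30 mm between neighbouring packs.
- bay_3 (a point): bay 4 of 5 counted from the dock's -y end: where the centre of a pack seated in it lies (23 mm above the desk, 13 above the bay's floor). Slot 29 x 115 mm between white fins, 26 mm above the desk with rounded tops, that stand beside the pack's ends only; the middle 50 mm is open at the sides down to the base plate for fingers, 30 mm between neighbouring packs.
- bay_4 (a point): bay 5 of 5 counted from the dock's -y end: where the centre of a pack seated in it lies (23 mm above the desk, 13 above the bay's floor). Slot 29 x 115 mm between white fins, 26 mm above the desk with rounded tops, that stand beside the pack's ends only; the middle 50 mm is open at the sides down to the base plate for fingers, 30 mm between neighbouring packs.
- pack_0: battery pack, a 112 x 26 x 26 mm square bar, about 90 g. Blue with an orange contact end (two copper tabs) and a black ribbed rear end. Origin at its centre, +x along its length towards the orange contact end; any of its four long sides may be up. Starts in a bay the right way round.
- pack_0_contacts (a point): middle of the orange contact end face of pack_0, 56 mm from its centre.
- pack_1: battery pack, a 112 x 26 x 26 mm square bar, about 90 g. Blue with an orange contact end (two copper tabs) and a black ribbed rear end. Origin at its centre, +x along its length towards the orange contact end; any of its four long sides may be up. Starts in a bay the wrong way round.
- pack_1_contacts (a point): middle of the orange contact end face of pack_1, 56 mm from its centre.
- pack_2: battery pack, a 112 x 26 x 26 mm square bar, about 90 g. Blue with an orange contact end (two copper tabs) and a black ribbed rear end. Origin at its centre, +x along its length towards the orange contact end; any of its four long sides may be up. Starts in a bay the wrong way round.
- pack_2_contacts (a point): middle of the orange contact end face of pack_2, 56 mm from its centre.
- pack_3: battery pack, a 112 x 26 x 26 mm square bar, about 90 g. Blue with an orange contact end (two copper tabs) and a black ribbed rear end. Origin at its centre, +x along its length towards the orange contact end; any of its four long sides may be up. If present, starts in a bay the wrong way round; in some starts absent.
- pack_3_contacts (a point): middle of the orange contact end face of pack_3, 56 mm from its centre.
- pack_4: battery pack, a 112 x 26 x 26 mm square bar, about 90 g. Blue with an orange contact end (two copper tabs) and a black ribbed rear end. Origin at its centre, +x along its length towards the orange contact end; any of its four long sides may be up. If present, starts lying on the desk; in some starts absent.
- pack_4_contacts (a point): middle of the orange contact end face of pack_4, 56 mm from its centre.
- pack_5: battery pack, a 112 x 26 x 26 mm square bar, about 90 g. Blue with an orange contact end (two copper tabs) and a black ribbed rear end. Origin at its centre, +x along its length towards the orange contact end; any of its four long sides may be up. If present, starts lying on the desk; in some starts absent.
- pack_5_contacts (a point): middle of the orange contact end face of pack_5, 56 mm from its centre.
Not all that is in view belongs to the job. What is shaped like the pack_5 but red is not meant.

How it is judged:
By the outcome, as a careful person would: the job done as asked, in the order asked, and still so for the second after the job is handed in, with the robot touching nothing.
Of pack_3, pack_4, pack_5 only 1 to 2 are there at a start; the rules pass over those that are not, and their reading is None.
At some moment in a run one of pack_4, pack_5 may be knocked a few centimetres aside while the robot is not near it.
Once in a run the grip may slacken for a moment while it holds something.
It also fails if it takes over 210 s, if anything falls off the work surface, if the arm or the gripper's body presses on something with over 40 N, if the wrist force passes 120 N, or if a joint passes its speed limit or range.

## Working session

There is one attempt and no reset: what is moved stays moved. The work goes in short steps, Python scripts to look and compute and a shell command to move; the robot and the scene stay as the last step left them, time stands still between calls to the robot, and variables do not carry over. Pictures are saved under pics/ and viewed, at most 14 in all, crops included, and the job is handed in when it is done.

```bash
ls; mkdir -p pics; python3 - <<'E'
from plant import r
import cv2,numpy as np
s=r.get_state(); print(s)
for n in("top","scene"):
    c=r.capture(n); cv2.imwrite(f"pics/{n}0.png",c["color"][:,:,::-1]); np.savez(f"pics/{n}0.npz",**c)
    print(n,c["intrinsics"].tolist(),np.round(c["world_from_camera"],4).tolist())
E
```

```text
pics
{'time_s': 0.0, 'joints': array([-5.67159571e+01,  2.05909108e+01,  6.32579023e-01, -1.78084394e-02,
       -7.01369552e+01, -1.65074593e+01]), 'qd': array([ 0.07818202,  0.02196726, -0.01599445, -0.03245452,  0.13037648,
        0.06798768]), 'joint_torque': array([-1.72493870e-03, -5.82717276e+01,  2.93054259e+01,  6.99711174e+00,
        6.94550079e-03, -1.78028963e-04]), 'tcp_pos': array([ 0.19466688, -0.64584003,  0.25062678]), 'eef_rot': array([ 1.79903884e+02, -1.10261258e-02, -1.63229472e+02]), 'contact_force': array([ 0.36825173, -0.09032503, -0.12033981]), 'moment': array([0.02730338, 0.02009122, 0.01141346]), 'gripper_force': 0.0, 'gripper_width': 0.08769745360011828}
top [[436.0518644940043, 0.0, 321.65560384111444], [0.0, 436.0518644940043, 234.37725719280317], [0.0, 0.0, 1.0]] [[0.149, -0.9659, 0.2117, 0.2922], [-0.9888, -0.145, 0.0343, -0.0307], [-0.0025, -0.2144, -0.9767, 0.8803], [0.0, 0.0, 0.0, 1.0]]
scene [[506.1083406862006, 0.0, 322.1690747728737], [0.0, 506.1083406862006, 234.767402842948], [0.0, 0.0, 1.0]] [[-0.1425, 0.5097, -0.8485, 1.5053], [0.9898, 0.0792, -0.1187, 0.1172], [0.0067, -0.8567, -0.5157, 0.6954], [0.0, 0.0, 0.0, 1.0]]
```

View pics/top0.png

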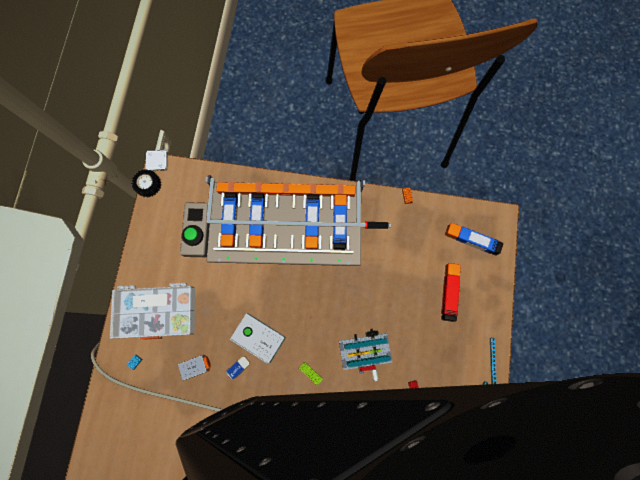

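View pics/scene0.png

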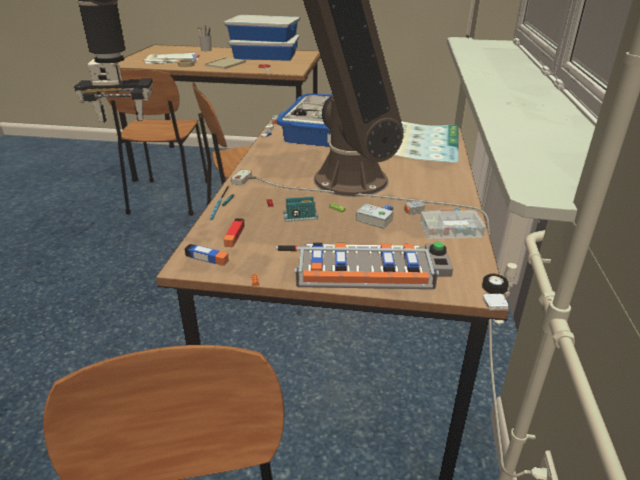

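The top view shows the dock at about (285,225), with the rail upward (+x). Packs are at columns 229, 257, 312 and 340, the bay at 285 is empty, and the bail handle is at (377,225). One blue pack lies on the desk at (475,239), and the red decoy is at (452,292). Next I measure these.

```bash
cat > h.py <<'E'
import numpy as np,cv2
from scipy.spatial.transform import Rotation as R
def load(n): return dict(np.load(f"pics/{n}.npz"))
def ray(c,uv,z,W=None):
    W=c["world_from_camera"] if W is None else W
    uv=np.atleast_2d(np.asarray(uv,float)); K=c["intrinsics"]
    d=np.c_[(uv[:,0]-K[0,2])/K[0,0],(uv[:,1]-K[1,2])/K[1,1],np.ones(len(uv))]@W[:3,:3].T
    o=W[:3,3]; t=(z-o[2])/d[:,2]; return o+d*t[:,None]
def pix(c,P):
    W=np.linalg.inv(c["world_from_camera"]); p=(W[:3,:3]@np.atleast_2d(P).T).T+W[:3,3]; q=p@c["intrinsics"].T; return q[:,:2]/q[:,2:]
def cloud(c):
    z=c["range_z"]; v,u=np.indices(z.shape); K=c["intrinsics"]
    p=np.stack([(u-K[0,2])/K[0,0]*z,(v-K[1,2])/K[1,1]*z,z],-1); W=c["world_from_camera"]; return p@W[:3,:3].T+W[:3,3]
def mask(c,col):
    h=cv2.cvtColor(c["color"],cv2.COLOR_RGB2HSV); 
    lo,hi={"blue":((105,120,50),(125,255,255)),"orange":((6,170,120),(16,255,255)),"green":((45,120,60),(80,255,255)),"red":((0,180,80),(4,255,255))}[col]
    return cv2.inRange(h,lo,hi)
def blobs(c,col,amin=40):
    n,l,s,ce=cv2.connectedComponentsWithStats(mask(c,col))
    return [(s[i,4],ce[i],(l==i).astype(np.uint8),s[i,:4]) for i in range(1,n) if s[i,4]>=amin]
E
python3 - <<'E'
from h import *
for n in("top0","scene0"):
    c=load(n);P=cloud(c)
    for col in("blue","orange","green"):
        for a,ce,m,bb in blobs(c,col,25):
            q=np.median(P[m>0],0); 
            if 0.3<q[0]<1 and abs(q[1])<.6: print(n,col,a,np.round(ce,1),bb,np.round(q,4),np.round(ray(c,ce,.036)[0],4))
im=cv2.imread("pics/top0.png")
cv2.imwrite("pics/crop.png",cv2.resize(im[160:300,165:525],None,fx=2.2,fy=2.2,interpolation=cv2.INTER_CUBIC))
E
```

```text
top0 blue 58 [328.5 149.4] [323 143  13  12] [ 0.9868  0.0538 -0.7383] [0.6553 0.0118 0.036 ]
top0 blue 34 [248.8 147.1] [244 144  11   7] [ 0.9511  0.3641 -0.7387] [0.6359 0.1761 0.036 ]
top0 blue 79 [268.7 151.1] [259 144  19  13] [ 0.9438  0.2862 -0.7381] [0.6333 0.1337 0.036 ]
top0 blue 52 [289.9 154.2] [285 148  11  13] [ 0.9459  0.1973 -0.7371] [0.6331 0.0891 0.036 ]
top0 blue 99 [299.3 159.6] [291 152  16  16] [ 0.9299  0.1601 -0.7381] [0.6241 0.068  0.036 ]
top0 blue 74 [394.8 164.2] [387 159  16  12] [ 0.964  -0.2154 -0.739 ] [ 0.6434 -0.1276  0.036 ]
top0 blue 47 [255.7 163.7] [249 160  16   7] [ 0.8853  0.3264 -0.7371] [0.6022 0.1552 0.036 ]
top0 blue 46 [312.4 168.9] [307 165  10   9] [ 0.8976  0.1005 -0.7385] [0.6082 0.0381 0.036 ]
top0 blue 29 [460.3 172. ] [458 169   6   8] [ 0.9726 -0.4741 -0.7382] [ 0.6463 -0.2619  0.036 ]
top0 blue 64 [482.  193.4] [474 190  17   8] [ 0.8994 -0.5641 -0.7397] [ 0.6071 -0.3091  0.036 ]
top0 blue 153 [229.7 204.7] [222 197  15  23] [0.5124 0.1906 0.0368] [0.5082 0.1911 0.036 ]
top0 blue 146 [257.1 205.3] [250 197  14  24] [0.5192 0.136
[... 2223 characters left out ...]
286] [ 0.5996 -0.0398  0.036 ]
scene0 orange 90 [328.5 274. ] [320 271  18   7] [0.5786 0.0025 0.0299] [0.5869 0.0037 0.036 ]
scene0 orange 74 [352.8 274.5] [345 271  18   7] [0.5724 0.0575 0.0299] [0.5804 0.0578 0.036 ]
scene0 orange 91 [377.5 275. ] [369 272  18   7] [0.5653 0.1117 0.0293] [0.574  0.1124 0.036 ]
scene0 orange 90 [402.5 275. ] [394 272  18   7] [0.5571 0.1673 0.0297] [0.5654 0.1678 0.036 ]
scene0 orange 38 [423.  275.7] [419 273   9   6] [0.5519 0.214  0.0298] [0.5612 0.2132 0.036 ]
scene0 orange 42 [254.5 279.9] [252 276   6   9] [ 0.601  -0.1646  0.0104] [ 0.6337 -0.154   0.036 ]
scene0 green 28 [438.2 244.5] [434 243   9   4] [0.4417 0.251  0.0475] [0.4227 0.2536 0.036 ]
```

View pics/crop.png

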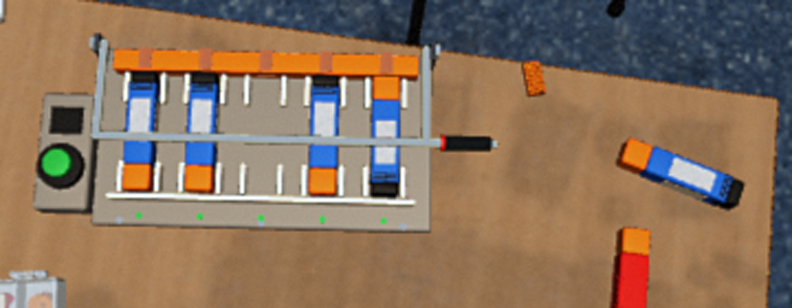

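```bash
cat >> h.py <<'E'
def go(s,xyz,yaw):
    "turn about tool z (deg), then shift (cm) in the turned tool axes; tool down"
    R0=R.from_euler("xyz",s["eef_rot"],degrees=True); R1=R.from_euler("xyz",[180,0,yaw],degrees=True)
    d=R1.inv().apply(np.array(xyz)-s["tcp_pos"])*100
    return "turn",np.round((R0.inv()*R1).as_rotvec(degrees=True),1),"shift",np.round(d,2)
def wristcap(r,name=None):
    s=r.get_state(); c=r.capture("wrist"); W=np.eye(4); W[:3,:3]=R.from_euler("xyz",s["eef_rot"],degrees=True).as_matrix(); W[:3,3]=s["tcp_pos"]
    c["world_from_camera"]=W@c["hand_eye"]
    if name: np.savez(f"pics/{name}.npz",**c); cv2.imwrite(f"pics/{name}.png",c["color"][:,:,::-1])
    return s,c
E
python3 -m crank '[[[0,0,4.7],[0,0,0],-1],[[0,0,4.7],[0,0,-1],-1],[[0,0,0],[-3.6,3.2,-1],-1],[[0,0,0],[-3.6,3.2,-1],-1],[[0,0,0],[-3.6,3.2,-1],-1],[[0,0,0],[-3.6,3.2,-1],-1],[[0,0,0],[-3.6,3.2,-1],-1],[[0,0,0],[-3.6,3.2,-1],-1]]'
python3 -m crank '[[[0,0,0],[-3.6,3.2,-1],-1],[[0,0,0],[-3.6,3.2,-1],-1],[[0,0,0],[-0.6,4,0],-1],[[0,0,0],[-0.6,4,0],-1],[[0,0,0],[-0.6,4,0],-1],[[0,0,0],[-0.6,4,0],-1],[[0,0,0],[-0.6,4,0],-1],[[0,0,0],[-0.6,4,0],-1]]'
python3 -m crank '[[[0,0,0],[-0.6,4,0],-1],[[0,0,0],[-0.6,4,0],-1],[[0,0,0],[-0.6,3,0],-1],[[0,0,0],[0,0,0],-1],[[0,0,0],[0,0,0],-1]]'
python3 - <<'E'
from plant import r
from h import *
s,c=wristcap(r,"w1"); print(s["tcp_pos"],s["eef_rot"],s["joints"]); print(c["hand_eye"].round(4).tolist(),c["intrinsics"].tolist())
t=load("top0"); print(ray(t,[377,225],.042),ray(t,[223,224],.042))
E
```

```text
time_s: 0.9
tcp_pos: [0.3852, -0.4263, 0.3218]
eef_rot: [180.0, -0.0, -172.6]
contact_force: [1.0, -0.3, 0.6]
gripper_width: 0.0877
gripper_force: 0.0
time_s: 1.7
tcp_pos: [0.4519, -0.1112, 0.3414]
eef_rot: [180.0, -0.0, -172.6]
contact_force: [0.5, 0.2, 0.9]
gripper_width: 0.0879
gripper_force: 0.0
time_s: 2.2
tcp_pos: [0.456, -0.0008, 0.3414]
eef_rot: [-180.0, -0.0, -172.5]
contact_force: [-0.6, 0.2, -0.2]
gripper_width: 0.0876
gripper_force: 0.0
[ 0.45598377 -0.00078051  0.34135646] [-1.79994095e+02 -2.92415760e-02 -1.72505785e+02] [ 2.47735928e+01 -3.59469542e+00 -1.66608453e+01 -3.12784125e-03
 -7.69635259e+01 -1.07278670e+02]
[[0.0002, -0.9686, -0.2486, 0.0654], [1.0, 0.0002, 0.0002, 0.0002], [-0.0001, -0.2486, 0.9686, -0.1321], [0.0, 0.0, 0.0, 1.0]] [[377.5938763970927, 0.0, 321.33821643968247], [0.0, 377.5938763970927, 232.25738523967968], [0.0, 0.0, 1.0]]
[[ 0.50883644 -0.10665057  0.042     ]] [[0.4656269  0.19502056 0.042     ]]
```

View pics/w1.png

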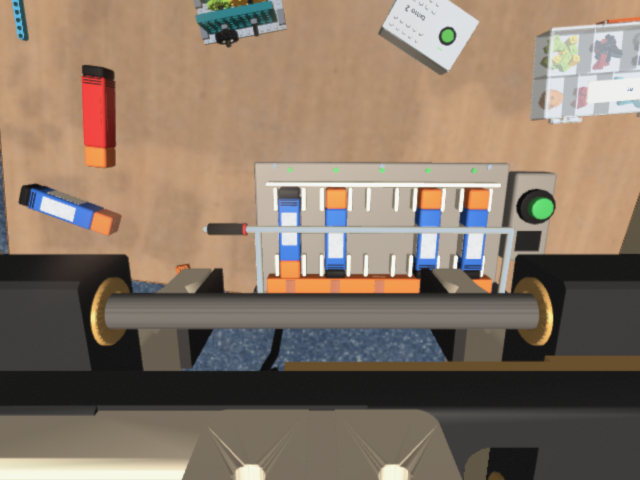

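The wrist view shows all of the dock: the handle at (228,229), packs at columns 290, 336, 428 and 475, and the button at (541,207). The desk pack is at (70,209) and the red decoy at (98,115). I'll get metric positions from depth.

```bash
python3 - <<'E'
from plant import r
from h import *
c=load("w1");P=cloud(c)
M=cv2.bitwise_or(mask(c,"blue"),mask(c,"orange"))
# yaw from white stop / packs: dock LEDs & pack rects
yaw=np.radians(7.4)
ex=np.array([np.cos(yaw),np.sin(yaw)]);ey=np.array([-ex[1],ex[0]])
sel=(P[...,2]>.032)&(P[...,2]<.0385); sel[255:]=False
ok=(P[...,2]>.02)&(P[...,2]<.03);print("depth z med desk",np.median(P[20:60,100:180,2]))
for u0,u1 in((277,303),(323,349),(415,443),(461,490)):
    for lab,rows in(("topfull",slice(184,290)),):
        m=np.zeros(sel.shape,bool);m[rows,u0:u1]=True
        q=P[m&(P[...,2]>.032)&(P[...,2]<.0385)]
        x=q[:,:2]@ex;y=q[:,:2]@ey
        print(u0,len(q),"x",np.percentile(x,[.5,99.5]).round(4),"y",np.percentile(y,[2,98]).round(4),"z",np.median(q[:,2]).round(4),"ymed lo/hi x",np.median(y[x<np.median(x)]).round(4),np.median(y[x>np.median(x)]).round(4))
# rect of colour of wrong-way packs: orange end outer edge
for a,ce,m,bb in blobs(c,"orange",60)+blobs(c,"green",100):
    p=ray(c,ce,.036)[0]; q=np.median(P[m>0],0); print(a,ce.round(1),bb,q.round(4),"dock",(q[:2]@ex).round(4),(q[:2]@ey).round(4))
# handle: black sleeve cloud and base plate
h=P[215:245,205:243].reshape(-1,3);h=h[(h[:,2]>.036)&(h[:,2]<.06)];print("handle",len(h),(h[:,:2]@ex).min(),(h[:,:2]@ex).max(),(h[:,:2]@ey).min(),(h[:,:2]@ey).max(),h[:,2].max(),np.median(h,0))
b=P[155:290,250:515].reshape(-1,3);bar=b[(b[:,2]>.0405)&(b[:,2]<.06)];print("bar x",np.percentile(bar[:,:2]@ex,[1,10,50,90]))
w=P[180:190,270:495].reshape(-1,3);w=w[(w[:,2]>.022)&(w[:,2]<.03)];k=np.polyfit(w[:,1],w[:,0],1);print("stop yaw",-np.degrees(np.arctan(k[0])),len(w),np.median(w[:,:2]@ex))
E
```

```text
depth z med desk -0.0014664292082555153
277 1722 x [0.4474 0.5578] y [-0.1102 -0.0857] z 0.0349 ymed lo/hi x -0.0977 -0.0981
323 1724 x [0.4474 0.5578] y [-0.0546 -0.0301] z 0.0348 ymed lo/hi x -0.0419 -0.0424
415 1561 x [0.4482 0.5559] y [0.0572 0.0815] z 0.0348 ymed lo/hi x 0.0692 0.068
461 1665 x [0.4481 0.5568] y [0.1131 0.1372] z 0.0349 ymed lo/hi x 0.1248 0.1253
362 [ 95.4 156.5] [ 85 146  22  21] [ 0.4496 -0.2681  0.0244] dock 0.4114 -0.3238
63 [338.2 192.4] [327 188  19  19] [0.4501 0.0194 0.0335] dock 0.4488 -0.0387
178 [429.4 198. ] [420 188  21  20] [0.446  0.1266 0.0339] dock 0.4586 0.0681
274 [477.4 198.8] [467 189  21  19] [0.4399 0.1832 0.0342] dock 0.4598 0.125
2141 [341.2 282.9] [268 261 152  32] [0.5652 0.0426 0.0291] dock 0.566 -0.0306
153 [483.7 282.7] [473 276  18  17] [0.5417 0.2179 0.0289] dock 0.5653 0.1463
118 [447.1  35.6] [442  29  11  14] [0.2714 0.1103 0.0316] dock 0.2834 0.0744
457 [540.4 207.7] [528 197  26  23] [0.4379 0.2505 0.0466] dock 0.4666 0.192
handle 406 0.48602552523982306 0.49809628786026405 -0.19485960986617737 -0.15032250118709417 0.05279328327939253 [ 0.5093157  -0.10713271  0.05022791]
bar x [0.48893677 0.48978413 0.4940424  0.54360823]
stop yaw 7.288096618497223 1107 0.44343794821392907
```

```bash

python3 -m crank '[[[0,0,-8.2],[0,0,1.5],-1],[[0,0,-8.2],[0,0,1.5],-1],[[0,0,-8.2],[0,0,1.5],-1],[[0,0,-8.2],[0,0,1.5],-1],[[0,0,-8.2],[0,0,1.5],-1],[[0,0,-8.2],[0,0,1.5],-1],[[0,0,-8.2],[0,0,1.5],-1],[[0,0,-8.2],[0,0,1.5],-1]]'
python3 -m crank '[[[0,0,-8.2],[0,0,1.5],-1],[[0,0,-8.2],[0,0,1.5],-1],[[0,0,-8.1],[0,0,1.5],-1],[[0,0,0],[2.8,-1,1],-1],[[0,0,0],[2.8,-1,1],-1],[[0,0,0],[2.8,-1,2],-1],[[0,0,0],[2.8,-1,2],-1],[[0,0,0],[0,0,0],-1]]'
cat > st.py <<'E'
import sys,json
from plant import r
from h import *
s=r.get_state(); ex=np.array([np.cos(np.radians(7.35)),np.sin(np.radians(7.35))]); ey=np.array([-ex[1],ex[0]])
p=s["tcp_pos"]; print("dock x,y,z (mm)",(np.r_[p[:2]@ex,p[:2]@ey,p[2]]*1000).round(1),"rot",s["eef_rot"].round(2),"F",s["contact_force"].round(1),"w",round(s["gripper_width"]*1000,1),"gf",round(s["gripper_force"],1),"t",s["time_s"])
E
python3 st.py
```

```text
time_s: 3.05
tcp_pos: [0.456, -0.0027, 0.2209]
eef_rot: [180.0, -0.0, -106.8]
contact_force: [0.0, 0.2, 0.3]
gripper_width: 0.0876
gripper_force: 0.0
time_s: 3.85
tcp_pos: [0.5095, -0.1109, 0.1135]
eef_rot: [179.7, -0.0, -82.8]
contact_force: [-0.9, 0.0, 0.0]
gripper_width: 0.0879
gripper_force: 0.0
dock x,y,z (mm) [ 491.1 -175.1  113.5] rot [ 1.7971e+02 -1.0000e-02 -8.2790e+01] F [-0.9  0.   0. ] w 87.9 gf 0.0 t 3.85
```

```bash

python3 -m crank '[[[0,0,0],[-0.3,-0.1,2],-1],[[0,0,0],[0,0,2],-1],[[0,0,0],[0,0,1.5],-1],[[0,0,0],[0,0,1],-1],[[0,0,0],[0,0,0],1],[[0,0,0],[0,0,0],1],[[0,0,0],[0,0,0],1],[[0,0,0],[0,0,0],1]]' 12
python3 -m crank '[[[0,0,0],[0,0,0],1],[[0,0,0],[0,0,0],1],[[0,0,0],[0,0,0],1],[[0,0,0],[0,0,0],1]]'
python3 st.py
```

```text
time_s: 4.65
tcp_pos: [0.5115, -0.104, 0.0524]
eef_rot: [-179.9, 0.0, -82.5]
contact_force: [-0.5, -0.0, -0.2]
gripper_width: 0.0611
gripper_force: 0.0
time_s: 5.05
tcp_pos: [0.511, -0.1041, 0.0516]
eef_rot: [-180.0, 0.0, -82.5]
contact_force: [-0.1, 0.6, 0.1]
gripper_width: 0.029
gripper_force: 0.0
dock x,y,z (mm) [ 493.5 -168.6   51.6] rot [-180.      0.    -82.52] F [-0.1  0.6  0.1] w 29.0 gf 0.0 t 5.05
```

```bash

python3 -m crank '[[[0,0,0],[0,0,0.3],1],[[0,0,0],[0,0,0],1],[[0,0,0],[0,0,0],1],[[0,0,0],[0,0,0],1],[[0,0,0],[0,0,0],1],[[0,0,0],[0,0,0],1]]'
python3 st.py
```

```text
time_s: 5.65
tcp_pos: [0.509, -0.1044, 0.0477]
eef_rot: [179.8, 0.0, -82.6]
contact_force: [-5.4, 0.0, -2.3]
gripper_width: 0.0134
gripper_force: 12.0
dock x,y,z (mm) [ 491.4 -168.6   47.7] rot [ 1.7978e+02  2.0000e-02 -8.2570e+01] F [-5.4  0.  -2.3] w 13.4 gf 12.0 t 5.65
```

```bash

python3 -m crank '[[[0,0,0],[0,-0.07,-1.1],1],[[0,0,0],[0,-0.2,-1.08],1],[[0,0,0],[0,-0.34,-1.05],1],[[0,0,0],[0,-0.47,-1],1],[[0,0,0],[0,-0.59,-0.93],1],[[0,0,0],[0,-0.7,-0.85],1],[[0,0,0],[0,-0.8,-0.76],1],[[0,0,0],[0,-0.89,-0.65],1]]'
python3 st.py
python3 -m crank '[[[0,0,0],[0,-0.96,-0.53],1],[[0,0,0],[0,-1.02,-0.41],1],[[0,0,0],[0,-1.06,-0.28],1],[[0,0,0],[0,-1.09,-0.15],1],[[0,0,0],[0,-1.1,0],1],[[0,0,0],[0,-1.09,0.13],1],[[0,0,0],[0,-1.07,0.26],1],[[0,0,0],[0,-1.03,0.39],1]]'
python3 -m crank '[[[0,0,0],[0,0,0],1],[[0,0,0],[0,0,0],1]]'
python3 st.py
```

```text
time_s: 6.45
tcp_pos: [0.5494, -0.0994, 0.1247]
eef_rot: [179.8, -0.0, -82.5]
contact_force: [-11.0, -1.3, 8.9]
gripper_width: 0.0131
gripper_force: 12.0
dock x,y,z (mm) [ 532.2 -168.8  124.7] rot [ 1.798e+02 -2.000e-02 -8.253e+01] F [-11.   -1.3   8.9] w 13.1 gf 12.0 t 6.45
time_s: 7.25
tcp_pos: [0.6342, -0.0882, 0.1282]
eef_rot: [179.8, -0.0, -82.5]
contact_force: [-21.9, -4.3, 18.7]
gripper_width: 0.0163
gripper_force: 11.8
time_s: 7.45
tcp_pos: [0.6327, -0.0884, 0.1272]
eef_rot: [179.7, 0.0, -82.6]
contact_force: [-9.2, -4.0, 5.0]
gripper_width: 0.0133
gripper_force: 12.0
dock x,y,z (mm) [ 616.2 -168.6  127.2] rot [179.66   0.   -82.56] F [-9.2 -4.   5. ] w 13.3 gf 12.0 t 7.45
```

```bash

python3 -m crank '[[[0,0,0],[0,0,0],0],[[0,0,0],[0,0,0],0],[[0,0,0],[0,0,0],0],[[0,0,0],[0,0,0],0],[[0,0,0],[0,0,-3],0],[[0,0,0],[0,0,-3.5],0],[[0,0,0],[-3.97,1.9,0],0],[[0,0,0],[-3.97,1.9,0],0]]'
python3 -m crank '[[[0,0,0],[-3.97,1.9,0],0],[[0,0,0],[-3.97,1.9,0],0],[[0,0,0],[-3.97,1.9,0],0],[[0,0,0],[-3.97,1.9,0],0],[[0,0,8.2],[0,0,0],0.2],[[0,0,8.2],[0,0,0],0.2],[[0,0,8.2],[0,0,0],0.2],[[0,0,8.2],[0,0,0],0.2]]'
python3 -m crank '[[[0,0,8.2],[0,0,0],0.2],[[0,0,8.2],[0,0,0],0.2],[[0,0,8.2],[0,0,0],0.2],[[0,0,8.2],[0,0,0],0.2],[[0,0,8.2],[0,0,0],0.2],[[0,0,8.2],[0,0,0],0.2],[[0,0,8],[0,0,0],0.2],[[0,0,0],[0,0,0],0.2]]'
python3 st.py
python3 - <<'E'
from plant import r
from h import *
s,c=wristcap(r,"w2")
E
```

```text
time_s: 8.25
tcp_pos: [0.5873, -0.0136, 0.1946]
eef_rot: [-179.8, 0.0, -82.7]
contact_force: [0.2, 0.8, -0.7]
gripper_width: 0.0441
gripper_force: 0.0
time_s: 9.05
tcp_pos: [0.4909, 0.1342, 0.1939]
eef_rot: [-180.0, 0.1, -115.6]
contact_force: [0.0, -0.5, -0.1]
gripper_width: 0.0349
gripper_force: 0.0
time_s: 9.85
tcp_pos: [0.491, 0.1339, 0.1938]
eef_rot: [180.0, 0.0, -172.6]
contact_force: [0.1, -0.0, 0.3]
gripper_width: 0.035
gripper_force: 0.0
dock x,y,z (mm) [504.   69.9 193.8] rot [ 1.7997e+02  4.0000e-02 -1.7263e+02] F [ 0.1 -0.   0.3] w 35.0 gf 0.0 t 9.85
```

View pics/w2.png

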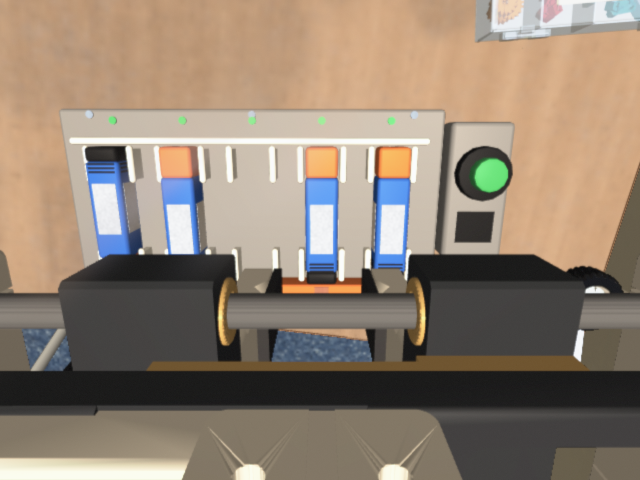

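The picture shows bay LEDs in row 120 at columns 112, 182, 252, 321 and 391. The packs' orange ends are at (179,162), (322,162) and (394,162), bay 3's black end is at (322,275), and the bail is out of the way. I'll take bay positions from the LEDs and pack extents.

```bash
python3 - <<'E'
from h import *
c=load("w2");P=cloud(c)
a=np.radians(7.35);ex=np.array([np.cos(a),np.sin(a)]);ey=np.array([-ex[1],ex[0]])
D=lambda p:np.c_[p[:,:2]@ex,p[:,:2]@ey]*1000
h=cv2.cvtColor(c["color"],cv2.COLOR_RGB2HSV)
m=cv2.inRange(h,(45,100,60),(80,255,255));m[130:]=0;m[:112]=0;m[:,440:]=0
n,l,s,ce=cv2.connectedComponentsWithStats(m)
L=ce[1:][s[1:,4]>8];print(L.round(1),D(ray(c,L,.0105)).round(1).tolist())
d=D(ray(c,L,.0105));o=np.argsort(d[:,1]);print("LED yaw err",np.degrees(np.polyfit(d[o,1],d[o,0],1)[0]))
g=cv2.cvtColor(c["color"],cv2.COLOR_RGB2GRAY).astype(int)
# white fins / stop: bright low-sat
w=((h[...,2]>200)&(h[...,1]<60)).astype(np.uint8);w[:130]=0;w[285:]=0
n,l,s,ce=cv2.connectedComponentsWithStats(w)
for i in range(1,n):
    if s[i,4]>30:
        x,y,ww,hh=s[i,:4]; z=.026 if hh>ww*3 or ww>100 else .036
        print(s[i].tolist(),"ctr",D(ray(c,[ce[i]],z)).round(1).tolist(),"xlim",D(ray(c,[[ce[i][0],y],[ce[i][0],y+hh]],z))[:,0].round(1).tolist())
# pack edges bay3 by depth
for u0,u1 in((155,200),(300,345),(372,415)):
    q=P[140:290,u0:u1].reshape(-1,3);q=q[(q[:,2]>.0315)&(q[:,2]<.039)];d=D(q)
    print("pack",np.percentile(d[:,0],[.3,99.7]).round(1),np.percentile(d[:,1],[1,99]).round(1),np.median(q[:,2]))
q=P[130:150,80:420].reshape(-1,3);q=q[(q[:,2]>.02)&(q[:,2]<.03)];print("stop x",np.percentile(D(q)[:,0],[2,50,98]).round(1))
q=P[275:295,285:360].reshape(-1,3);q=q[(q[:,2]>.026)&(q[:,2]<.0315)];print("rail x",np.percentile(D(q)[:,0],[2,50,98]).round(1) if len(q) else 0)
for r0 in (160,230): print(g[r0,285:360].tolist())
E
```

```text
[[112.  119.8]
 [181.5 119.5]
 [390.9 120.3]] [[426.8, -97.4], [426.5, -41.7], [427.1, 126.0]]
LED yaw err 0.09258458265830674
[68, 130, 374, 114, 17622] ctr [[466.5, 52.4]] xlim [434.8, 525.7]
[453, 130, 52, 41, 874] ctr [[442.2, 183.7]] xlim [434.8, 465.0]
[81, 145, 7, 36, 100] ctr [[457.1, -115.0]] xlim [446.1, 473.9]
[126, 145, 10, 38, 212] ctr [[460.0, -79.3]] xlim [446.1, 475.4]
[449, 176, 36, 55, 546] ctr [[490.0, 177.9]] xlim [468.8, 512.1]
[92, 184, 30, 50, 1157] ctr [[494.0, -97.4]] xlim [475.0, 514.6]
[167, 205, 27, 49, 1114] ctr [[510.4, -41.5]] xlim [491.3, 531.2]
[310, 205, 23, 49, 1126] ctr [[510.5, 70.0]] xlim [491.2, 531.2]
[380, 205, 25, 49, 1113] ctr [[510.4, 126.0]] xlim [491.2, 531.2]
[231, 248, 8, 32, 87] ctr [[540.3, -1.3]] xlim [529.2, 557.5]
[271, 249, 7, 20, 121] ctr [[534.4, 32.3]] xlim [527.0, 544.0]
[298, 249, 7, 32, 187] ctr [[543.5, 52.9]] xlim [530.1, 558.4]
[339, 249, 7, 32, 195] ctr [[542.9, 87.3]] xlim [530.0, 558.4]
[365, 249, 6, 19, 107] ctr [[537.9, 108.8]] xlim [530.0, 546.7]
[405, 248, 8, 32, 88] ctr [[540.6, 142.1]] xlim [529.2, 557.5]
pack [4
[... 255 characters left out ...]
198, 204, 226, 246, 249, 249, 247, 236, 177, 174, 166, 169, 182, 192, 198, 199, 199, 199, 198, 199, 198, 198, 198, 198, 197, 198, 198, 198, 197, 197, 197, 197, 197, 196, 197, 196, 196, 197, 197, 192, 179, 165, 152, 161, 171, 213, 249, 252, 252, 251, 246, 210, 198, 198, 198, 197, 198, 198, 198, 199, 199, 199, 198, 198, 198]
[191, 191, 190, 191, 191, 190, 191, 191, 190, 190, 190, 190, 190, 191, 190, 191, 190, 190, 190, 179, 135, 109, 125, 140, 162, 211, 238, 242, 243, 242, 242, 243, 243, 244, 246, 246, 245, 242, 239, 240, 241, 242, 244, 245, 243, 242, 243, 237, 175, 141, 121, 109, 127, 196, 193, 190, 190, 191, 191, 190, 190, 191, 190, 190, 190, 191, 190, 190, 191, 191, 191, 190, 190, 190, 190]
```

```bash

python3 -m crank '[[[0,0,0],[0.16,0,4],0.2],[[0,0,0],[0,0,4],0.2],[[0,0,0],[0,0,4],0.2],[[0,0,0],[0,0,2],0.2],[[0,0,0],[0,0,1],0.2],[[0,0,0],[0,0,0],0.2],[[0,0,0],[0,0,0],0.2],[[0,0,0],[0,0,0],0.2]]' 40
python3 st.py
```

```text
time_s: 10.7
tcp_pos: [0.49, 0.1339, 0.045]
eef_rot: [179.9, 0.1, -172.5]
contact_force: [0.3, 0.4, 1.1]
gripper_width: 0.0352
gripper_force: 0.0
dock x,y,z (mm) [503.1  70.1  45. ] rot [ 1.7994e+02  1.3000e-01 -1.7247e+02] F [0.3 0.4 1.1] w 35.2 gf 0.0 t 10.7
```

```bash

python3 -m crank '[[[0,0,0],[0.06,0,0.7],0.2],[[0,0,0],[0,0,0],0.5],[[0,0,0],[0,0,0],1],[[0,0,0],[0,0,0],1],[[0,0,0],[0,0,0],1],[[0,0,0],[0,0,0],1]]' 40
python3 st.py
python3 -m crank '[[[0,0,0],[0,0,-1],1],[[0,0,0],[0,0,-2],1],[[0,0,0],[0,0,-3],1],[[0,0,0],[0,0,-3],1],[[0,0,0],[0,0,-3],1],[[0,0,0],[0,0,0],1]]' 40
python3 st.py
```

```text
time_s: 11.3
tcp_pos: [0.4885, 0.1332, 0.0367]
eef_rot: [-180.0, -0.0, -172.5]
contact_force: [-1.1, -0.3, 1.2]
gripper_width: 0.0259
gripper_force: 40.0
dock x,y,z (mm) [501.5  69.6  36.7] rot [-180.     -0.   -172.52] F [-1.1 -0.3  1.2] w 25.9 gf 40.0 t 11.3
time_s: 11.9
tcp_pos: [0.4907, 0.1343, 0.1616]
eef_rot: [179.8, 0.4, -172.5]
contact_force: [-0.0, 0.1, -1.2]
gripper_width: 0.0255
gripper_force: 40.0
dock x,y,z (mm) [503.9  70.5 161.6] rot [ 179.83    0.42 -172.48] F [-0.   0.1 -1.2] w 25.5 gf 40.0 t 11.9
```

```bash

python3 -m crank '[[[0,0,-8.5],[0,0,0],1],[[0,0,-8.5],[0,0,0],1],[[0,0,-8.5],[0,0,0],1],[[0,0,-8.5],[0,0,0],1],[[0,0,-8.5],[0,0,0],1],[[0,0,-8.5],[0,0,0],1],[[0,0,-8.5],[0,0,0],1],[[0,0,-8.5],[0,0,0],1]]'
python3 -m crank '[[[0,0,-8.5],[0,0,0],1],[[0,0,-8.5],[0,0,0],1],[[0,0,-8.5],[0,0,0],1],[[0,0,-8.5],[0,0,0],1],[[0,0,-8.5],[0,0,0],1],[[0,0,-8.5],[0,0,0],1],[[0,0,-8.5],[0,0,0],1],[[0,0,-8.5],[0,0,0],1]]'
python3 -m crank '[[[0,0,-8.5],[0,0,0],1],[[0,0,-8.5],[0,0,0],1],[[0,0,-8.5],[0,0,0],1],[[0,0,-8.5],[0,0,0],1],[[0,0,-8.5],[0,0,0],1],[[0,0,-1.5],[0,0,0],1],[[0,0,0],[0,0,0],1],[[0,0,0],[0,0,0],1]]'
python3 st.py
python3 - <<'E'
from plant import r
from h import *
s,c=wristcap(r,"w3")
E
```

```text
time_s: 12.7
tcp_pos: [0.4882, 0.133, 0.1566]
eef_rot: [180.0, -0.0, -104.2]
contact_force: [0.2, 0.8, -1.0]
gripper_width: 0.0257
gripper_force: 40.0
time_s: 13.5
tcp_pos: [0.4882, 0.133, 0.1566]
eef_rot: [180.0, 0.0, -36.2]
contact_force: [0.6, 0.5, -1.1]
gripper_width: 0.0257
gripper_force: 40.0
time_s: 14.3
tcp_pos: [0.4885, 0.1331, 0.1567]
eef_rot: [180.0, 0.0, 7.3]
contact_force: [-0.3, -0.3, -1.3]
gripper_width: 0.0256
gripper_force: 40.0
dock x,y,z (mm) [501.5  69.6 156.7] rot [180.     0.     7.29] F [-0.3 -0.3 -1.3] w 25.6 gf 40.0 t 14.3
```

View pics/w3.png

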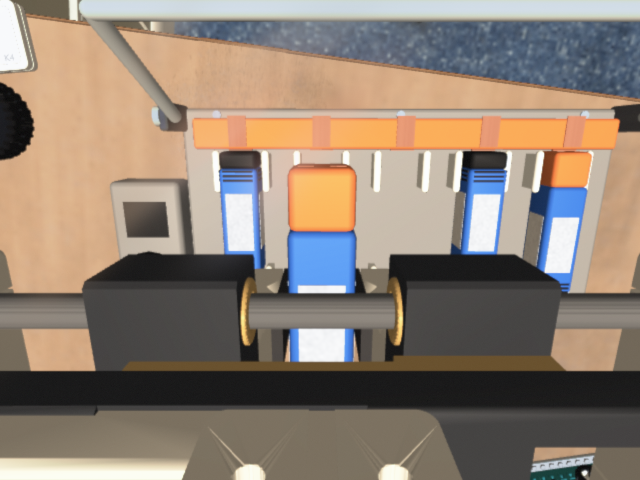

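The flipped pack is in the grip, orange end toward the rail at (322,198) and centred at column 322. The rail's bay patches are at columns 236, 321, 406, 490 and 575. I'll compare the pack's end with the bay in this view.

```bash
cat > m.py <<'E'
import sys
from h import *
a=np.radians(7.35);ex=np.array([np.cos(a),np.sin(a)]);ey=np.array([-ex[1],ex[0]])
D=lambda p:np.c_[p[:,:2]@ex,p[:,:2]@ey]*1000
c=load(sys.argv[1]);zt=float(sys.argv[2]);P=cloud(c)
h=cv2.cvtColor(c["color"],cv2.COLOR_RGB2HSV)
w=((h[...,2]>225)&(h[...,1]<45)).astype(np.uint8);w[:120]=0;w[205:]=0
n,l,s,ce=cv2.connectedComponentsWithStats(w)
for i in range(1,n):
    if s[i,4]>30 and s[i,3]>2.5*s[i,2]:
        x,y,ww,hh=s[i,:4]; print("fin",s[i].tolist(),"ctr",D(ray(c,[ce[i]],.026)).round(1).tolist()[0],"xlim",D(ray(c,[[ce[i][0],y],[ce[i][0],y+hh]],.026))[:,0].round(1).tolist())
o=mask(c,"orange")
n,l,s,ce=cv2.connectedComponentsWithStats(o)
for i in range(1,n):
    if s[i,4]>400:
        x,y,ww,hh=s[i,:4]
        z=.030 if ww>150 else (zt if 300<ce[i][0]<345 else .036)
        print("orange",s[i].tolist(),"z",z,"x at top/bottom rows",D(ray(c,[[ce[i][0],y],[ce[i][0],y+hh]],z))[:,0].round(1).tolist(),"y",D(ray(c,[[x,ce[i][1]],[x+ww,ce[i][1]]],z))[:,1].round(1).tolist())
q=P[150:250,285:360].reshape(-1,3);q=q[(q[:,2]>zt-.008)&(q[:,2]<zt+.006)]
if len(q): print("held depth z",np.median(q[:,2]),"xmax",np.percentile(D(q)[:,0],[99,99.8]).round(1),"y",np.percentile(D(q)[:,1],[1,99]).round(1))
q=P[110:152,200:620].reshape(-1,3);q=q[(q[:,2]>.025)&(q[:,2]<.033)];print("rail x",np.percentile(D(q)[:,0],[1,50,99]).round(1))
E
python3 m.py w3 .155
```

```text
fin [212, 151, 8, 41, 251] ctr [546.0, 142.6] xlim [558.9, 530.9]
fin [261, 151, 8, 41, 256] ctr [545.6, 108.5] xlim [558.9, 530.8]
fin [374, 151, 8, 41, 264] ctr [545.3, 31.3] xlim [558.8, 530.8]
fin [422, 151, 9, 41, 269] ctr [545.3, -2.3] xlim [558.8, 530.7]
fin [453, 151, 9, 41, 251] ctr [545.1, -24.0] xlim [558.7, 530.7]
fin [505, 151, 7, 41, 145] ctr [546.5, -58.8] xlim [558.7, 530.7]
fin [533, 151, 11, 41, 259] ctr [545.2, -79.5] xlim [558.7, 530.7]
orange [289, 166, 67, 65, 454] z 0.155 x at top/bottom rows [558.6, 535.1] y [81.3, 57.3]
held depth z 0.15412609966706098 xmax [557.9 558. ] y [57.4 81.8]
rail x [560.1 570.5 580.8]
```

```bash

python3 -m crank '[[[0,0,0],[0.02,-0.05,4],1],[[0,0,0],[0,0,3],1],[[0,0,0],[0,0,2],1],[[0,0,0],[0,0,0.5],1],[[0,0,0],[0,0,0],1],[[0,0,0],[0,0,0],1]]'
python3 st.py
python3 -m crank '[[[0,0,0],[0,0,0.4],1],[[0,0,0],[0,0,0.5],1],[[0,0,0],[0,0,0.5],1],[[0,0,0],[0,0,0.5],1],[[0,0,0],[0,0,0.5],1],[[0,0,0],[0,0,0],1],[[0,0,0],[0,0,0],1]]'
python3 st.py
```

```text
time_s: 14.95
tcp_pos: [0.4894, 0.1342, 0.0626]
eef_rot: [-180.0, -0.1, 7.5]
contact_force: [0.4, -0.5, -0.4]
gripper_width: 0.0258
gripper_force: 40.0
dock x,y,z (mm) [502.5  70.5  62.6] rot [-1.7997e+02 -8.0000e-02  7.4600e+00] F [ 0.4 -0.5 -0.4] w 25.8 gf 40.0 t 14.95
time_s: 15.65
tcp_pos: [0.4886, 0.1336, 0.0374]
eef_rot: [180.0, 0.0, 7.5]
contact_force: [-0.2, 0.0, -1.6]
gripper_width: 0.0257
gripper_force: 40.0
dock x,y,z (mm) [501.7  70.   37.4] rot [1.7998e+02 3.0000e-02 7.4700e+00] F [-0.2  0.  -1.6] w 25.7 gf 40.0 t 15.65
```

```bash

python3 -m crank '[[[0,0,0],[0,0,0.1],1],[[0,0,0],[0,0,0],0.2],[[0,0,0],[0,0,0],0.2],[[0,0,0],[0,0,0],0.2],[[0,0,0],[0,0,-2],0.2],[[0,0,0],[0,0,-3],0.2],[[0,0,0],[0,0,-3],0.2],[[0,0,0],[0,-2.8,0],0.2]]'
python3 -m crank '[[[0,0,0],[0,-2.78,0],0.2],[[0,0,0],[0,0,0],0.2],[[0,0,0],[0,0,0],0.2],[[0,0,0],[0,0,0],0.2]]'
python3 st.py
python3 - <<'E'
from plant import r
from h import *
s,c=wristcap(r,"w4")
t=r.capture("top");np.savez("pics/top1.npz",**t);cv2.imwrite("pics/top1.png",np.vstack([cv2.resize(t["color"][160:300,165:525,::-1],None,fx=1.77,fy=1.77),c["color"][120:360,:,::-1][:,:637]])) if 0 else cv2.imwrite("pics/top1.png",np.vstack([cv2.resize(t["color"][160:300,165:525,::-1],(640,249),interpolation=cv2.INTER_CUBIC),c["color"][80:330,:,::-1]]))
E
```

```text
time_s: 16.45
tcp_pos: [0.4868, 0.1613, 0.1205]
eef_rot: [-179.9, -0.3, 7.4]
contact_force: [1.4, 0.6, 0.0]
gripper_width: 0.035
gripper_force: 0.0
time_s: 16.85
tcp_pos: [0.4811, 0.1885, 0.1164]
eef_rot: [180.0, 0.0, 7.5]
contact_force: [-0.1, -0.3, 0.3]
gripper_width: 0.0351
gripper_force: 0.0
dock x,y,z (mm) [501.3 125.4 116.4] rot [1.7998e+02 4.0000e-02 7.4700e+00] F [-0.1 -0.3  0.3] w 35.1 gf 0.0 t 16.85
```

View pics/top1.png

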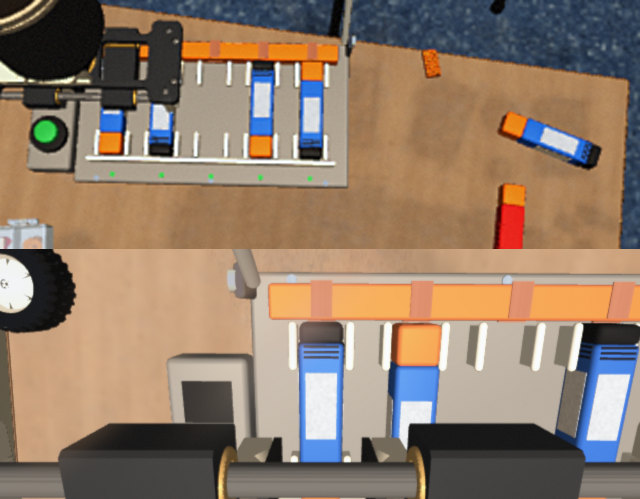

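The top view (upper half) shows bay 4 of 5 (bay_3) loaded with its orange end at the rail. In the wrist view (lower half) the next pack, in bay_4, is centred at column 321, so I grasp it.

```bash

python3 -m crank '[[[0,0,0],[0.05,-0.04,3],0.2],[[0,0,0],[0,0,3],0.2],[[0,0,0],[0,0,1.3],0.2],[[0,0,0],[0,0,0.65],0.2],[[0,0,0],[0,0,0],0.2],[[0,0,0],[0,0,0],1],[[0,0,0],[0,0,0],1],[[0,0,0],[0,0,0],1]]'
python3 -m crank '[[[0,0,0],[0,0,0],1],[[0,0,0],[0,0,0],1]]'
python3 st.py
python3 -m crank '[[[0,0,0],[0,0,-1],1],[[0,0,0],[0,0,-2],1],[[0,0,0],[0,0,-3],1],[[0,0,0],[0,0,-3],1],[[0,0,0],[0,0,-3],1],[[0,0,0],[0,0,0],1],[[0,0,0],[0,0,0],1]]' 40
python3 st.py
```

```text
time_s: 17.75
tcp_pos: [0.4823, 0.1898, 0.038]
eef_rot: [-180.0, -0.1, 7.5]
contact_force: [0.4, -0.3, 1.8]
gripper_width: 0.0261
gripper_force: 40.0
time_s: 17.95
tcp_pos: [0.4823, 0.1898, 0.038]
eef_rot: [-180.0, -0.1, 7.5]
contact_force: [-0.7, -1.4, 5.1]
gripper_width: 0.026
gripper_force: 40.0
dock x,y,z (mm) [502.7 126.5  38. ] rot [-1.7997e+02 -7.0000e-02  7.4900e+00] F [-0.7 -1.4  5.1] w 26.0 gf 40.0 t 17.95
time_s: 18.65
tcp_pos: [0.4818, 0.1897, 0.1581]
eef_rot: [-179.9, -0.1, 7.5]
contact_force: [0.4, 0.2, -0.8]
gripper_width: 0.0258
gripper_force: 40.0
dock x,y,z (mm) [502.1 126.5 158.1] rot [-1.7991e+02 -8.0000e-02  7.4700e+00] F [ 0.4  0.2 -0.8] w 25.8 gf 40.0 t 18.65
```

Now flip by +180° about tool z, back to yaw −172.6.

```bash

python3 -m crank '[[[0,0,8.5],[0,0,0],1],[[0,0,8.5],[0,0,0],1],[[0,0,8.5],[0,0,0],1],[[0,0,8.5],[0,0,0],1],[[0,0,8.5],[0,0,0],1],[[0,0,8.5],[0,0,0],1],[[0,0,8.5],[0,0,0],1],[[0,0,8.5],[0,0,0],1]]'
python3 -m crank '[[[0,0,8.5],[0,0,0],1],[[0,0,8.5],[0,0,0],1],[[0,0,8.5],[0,0,0],1],[[0,0,8.5],[0,0,0],1],[[0,0,8.5],[0,0,0],1],[[0,0,8.5],[0,0,0],1],[[0,0,8.5],[0,0,0],1],[[0,0,8.5],[0,0,0],1]]'
python3 -m crank '[[[0,0,8.5],[0,0,0],1],[[0,0,8.5],[0,0,0],1],[[0,0,8.5],[0,0,0],1],[[0,0,8.5],[0,0,0],1],[[0,0,8.5],[0,0,0],1],[[0,0,1.7],[0,0,0],1],[[0,0,0],[0,0,0],1],[[0,0,0],[0,0,0],1]]'
python3 st.py
python3 - <<'E'
from plant import r
from h import *
s,c=wristcap(r,"w5");P=cloud(c)
a=np.radians(7.35);ex=np.array([np.cos(a),np.sin(a)]);ey=np.array([-ex[1],ex[0]])
zt=s["tcp_pos"][2]-.0017
q=P[100:300,270:375].reshape(-1,3);q=q[abs(q[:,2]-zt)<.006];print(len(q),"held x min",np.percentile(q[:,:2]@ex,[.2,1]),"y",np.percentile(q[:,:2]@ey,[1,99]),"z",np.median(q[:,2]))
lo=q[:,:2]@ex
for f in(0,.5):
    k=(lo>np.quantile(lo,f))&(lo<np.quantile(lo,f+.5));print("y mid",np.median(q[k][:,:2]@ey))
E
```

```text
time_s: 19.45
tcp_pos: [0.481, 0.1889, 0.1558]
eef_rot: [179.8, -0.0, -60.9]
contact_force: [0.9, 0.3, -0.7]
gripper_width: 0.0259
gripper_force: 40.0
time_s: 20.25
tcp_pos: [0.481, 0.1889, 0.1558]
eef_rot: [180.0, -0.2, -128.9]
contact_force: [0.1, -0.3, -0.1]
gripper_width: 0.0258
gripper_force: 40.0
time_s: 21.05
tcp_pos: [0.4816, 0.1893, 0.1567]
eef_rot: [-180.0, -0.0, -172.5]
contact_force: [-0.5, -0.0, -0.4]
gripper_width: 0.026
gripper_force: 40.0
dock x,y,z (mm) [501.8 126.1 156.7] rot [-1.7997e+02 -5.0000e-02 -1.7254e+02] F [-0.5 -0.  -0.4] w 26.0 gf 40.0 t 21.05
8941 held x min [0.44759086 0.44791112] y [0.10885214 0.14429105] z 0.15341735174142934
y mid 0.12647715571180718
y mid 0.1265352253051845
```

```bash

python3 -m crank '[[[0,0,0],[0,-0.06,4],1],[[0,0,0],[0,0,3],1],[[0,0,0],[0,0,2],1],[[0,0,0],[0,0,0.5],1],[[0,0,0],[0,0,0],1],[[0,0,0],[0,0,0],1]]'
python3 st.py
python3 -m crank '[[[0,0,0],[0,0,0.4],1],[[0,0,0],[0,0,0.5],1],[[0,0,0],[0,0,0.5],1],[[0,0,0],[0,0,0.5],1],[[0,0,0],[0,0,0.5],1],[[0,0,0],[0,0,0.1],1],[[0,0,0],[0,0,0],1]]'
python3 st.py
```

```text
time_s: 21.7
tcp_pos: [0.4826, 0.1894, 0.0631]
eef_rot: [180.0, 0.1, -172.7]
contact_force: [-0.5, 1.0, -0.5]
gripper_width: 0.0258
gripper_force: 40.0
dock x,y,z (mm) [502.8 126.1  63.1] rot [ 1.7997e+02  7.0000e-02 -1.7267e+02] F [-0.5  1.  -0.5] w 25.8 gf 40.0 t 21.7
time_s: 22.4
tcp_pos: [0.4832, 0.1897, 0.0396]
eef_rot: [179.9, 0.2, -172.6]
contact_force: [-4.4, -1.1, 22.3]
gripper_width: 0.0258
gripper_force: 40.0
dock x,y,z (mm) [503.4 126.3  39.6] rot [ 179.93    0.18 -172.64] F [-4.4 -1.1 22.3] w 25.8 gf 40.0 t 22.4
```

```bash
python3 - <<'E'
from h import *
a=np.radians(7.35);ex=np.array([np.cos(a),np.sin(a)]);ey=np.array([-ex[1],ex[0]])
D=lambda p:np.c_[p[:,:2]@ex,p[:,:2]@ey]*1000
from plant import r
wristcap(r,"w6")
for n in("w2","w5","w6"):
    c=load(n);h=cv2.cvtColor(c["color"],cv2.COLOR_RGB2HSV);P=cloud(c)
    q=P[100:150,60:420].reshape(-1,3);q=q[(q[:,2]>.022)&(q[:,2]<.028)];print(n,"stop x",np.percentile(D(q)[:,0],[2,30,60]).round(1),len(q))
    w=((h[...,2]>225)&(h[...,1]<45)).astype(np.uint8);w[:100]=0;w[250:]=0
    k,l,s,ce=cv2.connectedComponentsWithStats(w)
    for i in range(1,k):
        if s[i,4]>30 and s[i,3]>2.5*s[i,2]:
            x,y,ww,hh=s[i,:4]; print("fin",s[i].tolist(),D(ray(c,[ce[i]],.026)).round(1).tolist()[0],D(ray(c,[[ce[i][0],y],[ce[i][0],y+hh]],.026))[:,0].round(1).tolist())
cv2.imwrite("pics/w6c.png",c["color"][60:330,:,::-1])
E
```

```text
w2 stop x [440.7 442.2 443.8] 2545
fin [82, 146, 5, 17, 39] [452.7, -114.6] [446.8, 459.8]
fin [126, 146, 9, 36, 186] [460.0, -79.4] [446.8, 474.6]
fin [154, 146, 8, 36, 151] [459.8, -58.3] [446.8, 474.6]
fin [198, 146, 7, 37, 189] [460.3, -23.9] [446.8, 475.4]
fin [226, 146, 7, 37, 205] [460.7, -2.2] [446.8, 475.4]
fin [269, 146, 7, 37, 204] [460.3, 31.5] [446.8, 475.4]
fin [297, 146, 6, 37, 206] [460.2, 53.2] [446.7, 475.4]
fin [340, 146, 7, 37, 202] [460.9, 87.1] [446.7, 475.4]
fin [368, 146, 7, 37, 204] [460.6, 108.9] [446.7, 475.3]
fin [410, 146, 8, 37, 207] [460.5, 142.7] [446.7, 475.3]
w5 stop x [430.1 441.2 443. ] 3084
fin [18, 150, 13, 41, 250] [459.9, -78.7] [446.4, 474.5]
fin [100, 150, 11, 42, 245] [460.1, -23.3] [446.3, 475.0]
fin [131, 150, 11, 42, 270] [460.1, -1.7] [446.3, 475.0]
fin [180, 151, 10, 41, 275] [460.1, 32.0] [446.8, 474.9]
fin [212, 150, 9, 42, 256] [460.0, 53.6] [446.1, 474.9]
fin [262, 151, 8, 42, 259] [460.1, 87.6] [446.7, 475.5]
fin [0, 194, 15, 56, 514] [500.6, -100.5] [476.6, 517.6]
w6 stop x [440.6 441.3 442. ] 2611
fin [69, 158, 21, 72, 792] [459.8, 32.7] [446.4, 474.5]
fin [126, 158, 13, 72, 438] [458.3, 53.6] [446.4, 474.5]
fin [215, 158, 14, 72, 752] [459.9, 87.9] [446.4, 474.5]
fin [271, 159, 13, 71, 776] [460.0, 109.5] [446.8, 474.5]
fin [358, 159, 13, 72, 795] [460.1, 143.0] [446.8, 474.9]
fin [0, 202, 5, 28, 92] [469.8, 0.6] [463.3, 474.5]
```

View pics/w6c.png

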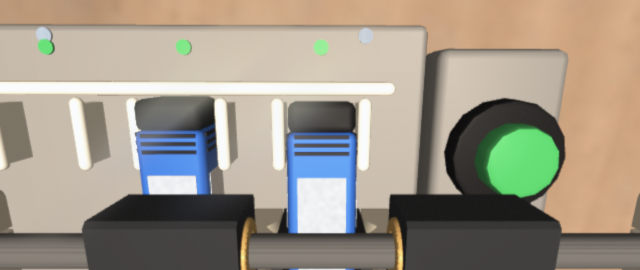

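The held pack's rear edge, at crop row 101, is about 1.6 mm further towards the rail than its seated neighbour's at row 97. Its front end is riding on the rail, so I back off by 1.6 mm.

```bash

python3 -m crank '[[[0,0,0],[0,0,-0.4],1],[[0,0,0],[0.17,0,0],1],[[0,0,0],[0,0,0],1],[[0,0,0],[0,0,0.2],1],[[0,0,0],[0,0,0.2],1],[[0,0,0],[0,0,0],1],[[0,0,0],[0,0,0],1]]'
python3 st.py
```

```text
time_s: 23.15
tcp_pos: [0.4814, 0.1893, 0.0376]
eef_rot: [180.0, 0.1, -172.7]
contact_force: [1.7, -1.1, 6.3]
gripper_width: 0.0258
gripper_force: 40.0
dock x,y,z (mm) [501.6 126.1  37.6] rot [ 1.7997e+02  1.0000e-01 -1.7267e+02] F [ 1.7 -1.1  6.3] w 25.8 gf 40.0 t 23.15
```

```bash

python3 -m crank '[[[0,0,0],[0,0,0],0.2],[[0,0,0],[0,0,0],0.2],[[0,0,0],[0,0,0],0.2],[[0,0,0],[0,0,-2],0.2],[[0,0,0],[0,0,-3],0.2],[[0,0,0],[0,0,-3],0.2],[[0,0,0],[0,0,-3],0.2],[[0,0,0],[0,-4.2,0],0.2]]'
python3 -m crank '[[[0,0,0],[0,-4.2,0],0.2],[[0,0,0],[0,-4.2,0],0.2],[[0,0,0],[0,-4.2,0],0.2],[[0,0,0],[0,0,0],0.2],[[0,0,0],[0,0,0],0.2],[[0,0,0],[0,0,0],0.2]]'
python3 st.py
python3 - <<'E'
from plant import r
from h import *
s,c=wristcap(r,"w7");P=cloud(c)
a=np.radians(7.35);ex=np.array([np.cos(a),np.sin(a)]);ey=np.array([-ex[1],ex[0]])
x=P[...,:2]@ex*1000;y=P[...,:2]@ey*1000;z=P[...,2]*1000
v,u=np.indices(z.shape)
for k,yb in enumerate((-97.7,-41.7,14.2,70.1,126.1)):
    m=(abs(y-yb)<13.5)&(x>444)&(x<560)&(z>30)&(z<45)&(v<255)
    if m.sum()>50: print("bay",k,m.sum(),"xmin",np.percentile(x[m],.5).round(1),"z p10/50/90",np.percentile(z[m],[10,50,90]).round(1),"y",np.percentile(y[m],[2,98]).round(1))
cv2.imwrite("pics/w7c.png",c["color"][60:330,:,::-1])
E
```

```text
time_s: 23.95
tcp_pos: [0.4882, 0.1506, 0.1512]
eef_rot: [179.8, 0.4, -172.5]
contact_force: [1.3, -0.9, -0.5]
gripper_width: 0.035
gripper_force: 0.0
time_s: 24.55
tcp_pos: [0.5014, 0.0225, 0.147]
eef_rot: [180.0, -0.0, -172.7]
contact_force: [0.7, 0.3, 0.5]
gripper_width: 0.0353
gripper_force: 0.0
dock x,y,z (mm) [500.2 -41.9 147. ] rot [ 1.8000e+02 -2.0000e-02 -1.7272e+02] F [0.7 0.3 0.5] w 35.3 gf 0.0 t 24.55
bay 0 3917 xmin 446.9 z p10/50/90 [33.3 34.9 35.9] y [-109.5  -84.8]
bay 1 3835 xmin 447.0 z p10/50/90 [33.3 34.6 35.7] y [-54.1 -29.5]
bay 3 4007 xmin 446.5 z p10/50/90 [33.  34.8 35.9] y [57.3 81.7]
bay 4 4176 xmin 446.6 z p10/50/90 [32.8 34.8 35.9] y [113.2 137.6]
```

View pics/w7c.png

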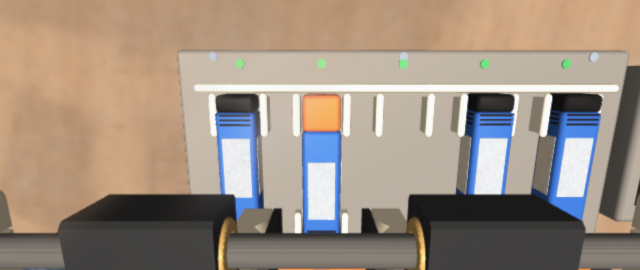

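Bays 4 and 5 read the same height as the untouched pack, so both are home. Bay 2's pack, orange end at (322,113), is centred under the gripper, so I grasp and lift it.

```bash

python3 -m crank '[[[0,0,0],[-0.14,0.02,4],0.2],[[0,0,0],[0,0,4],0.2],[[0,0,0],[0,0,2],0.2],[[0,0,0],[0,0,1],0.2],[[0,0,0],[0,0,0],0.2],[[0,0,0],[0,0,0],1],[[0,0,0],[0,0,0],1],[[0,0,0],[0,0,0],1]]'
python3 -m crank '[[[0,0,0],[0,0,0],1],[[0,0,0],[0,0,0],1]]'
python3 st.py
python3 -m crank '[[[0,0,0],[0,0,-1],1],[[0,0,0],[0,0,-2],1],[[0,0,0],[0,0,-3],1],[[0,0,0],[0,0,-3],1],[[0,0,0],[0,0,-3],1],[[0,0,0],[0,0,0],1],[[0,0,0],[0,0,0],1]]' 40
python3 st.py
```

```text
time_s: 25.4
tcp_pos: [0.5035, 0.023, 0.0378]
eef_rot: [180.0, 0.1, -172.7]
contact_force: [0.6, 0.8, 1.3]
gripper_width: 0.0259
gripper_force: 40.0
time_s: 25.6
tcp_pos: [0.5035, 0.0229, 0.0378]
eef_rot: [180.0, 0.1, -172.7]
contact_force: [-2.0, 3.6, 5.9]
gripper_width: 0.026
gripper_force: 40.0
dock x,y,z (mm) [502.3 -41.7  37.8] rot [ 1.7997e+02  9.0000e-02 -1.7271e+02] F [-2.   3.6  5.9] w 26.0 gf 40.0 t 25.6
time_s: 26.3
tcp_pos: [0.5028, 0.0223, 0.158]
eef_rot: [180.0, 0.1, -172.8]
contact_force: [-0.2, -0.1, -2.1]
gripper_width: 0.0255
gripper_force: 40.0
dock x,y,z (mm) [501.5 -42.2 158. ] rot [ 1.7996e+02  8.0000e-02 -1.7275e+02] F [-0.2 -0.1 -2.1] w 25.5 gf 40.0 t 26.3
```

```bash

python3 -m crank '[[[0,0,-8.5],[0,0,0],1],[[0,0,-8.5],[0,0,0],1],[[0,0,-8.5],[0,0,0],1],[[0,0,-8.5],[0,0,0],1],[[0,0,-8.5],[0,0,0],1],[[0,0,-8.5],[0,0,0],1],[[0,0,-8.5],[0,0,0],1],[[0,0,-8.5],[0,0,0],1]]'
python3 -m crank '[[[0,0,-8.5],[0,0,0],1],[[0,0,-8.5],[0,0,0],1],[[0,0,-8.5],[0,0,0],1],[[0,0,-8.5],[0,0,0],1],[[0,0,-8.5],[0,0,0],1],[[0,0,-8.5],[0,0,0],1],[[0,0,-8.5],[0,0,0],1],[[0,0,-8.5],[0,0,0],1]]'
python3 -m crank '[[[0,0,-8.5],[0,0,0],1],[[0,0,-8.5],[0,0,0],1],[[0,0,-8.5],[0,0,0],1],[[0,0,-8.5],[0,0,0],1],[[0,0,-8.5],[0,0,0],1],[[0,0,-1.5],[0,0,0],1],[[0,0,0],[0,0,0],1],[[0,0,0],[0,0,0],1]]'
python3 st.py
python3 -m crank '[[[0,0,0],[0,0,4],1],[[0,0,0],[0,0,3],1],[[0,0,0],[0,0,2],1],[[0,0,0],[0,0,0.5],1],[[0,0,0],[0,0,0],1],[[0,0,0],[0,0,0],1]]'
python3 st.py
python3 - <<'E'
from plant import r
from h import *
s,c=wristcap(r,"w8")
E
python3 m.py w8 .060
```

```text
time_s: 27.1
tcp_pos: [0.5018, 0.0219, 0.1557]
eef_rot: [179.9, -0.1, -104.4]
contact_force: [0.7, 0.3, -1.0]
gripper_width: 0.0255
gripper_force: 40.0
time_s: 27.9
tcp_pos: [0.5018, 0.0219, 0.1557]
eef_rot: [179.8, 0.1, -36.4]
contact_force: [0.5, -0.5, -1.5]
gripper_width: 0.0259
gripper_force: 40.0
time_s: 28.7
tcp_pos: [0.5025, 0.0222, 0.1567]
eef_rot: [180.0, 0.1, 7.1]
contact_force: [-0.6, -0.1, -1.6]
gripper_width: 0.0262
gripper_force: 40.0
dock x,y,z (mm) [501.3 -42.2 156.7] rot [1.7998e+02 6.0000e-02 7.0800e+00] F [-0.6 -0.1 -1.6] w 26.2 gf 40.0 t 28.7
time_s: 29.3
tcp_pos: [0.5037, 0.0227, 0.0631]
eef_rot: [-180.0, -0.1, 7.3]
contact_force: [-0.2, -1.4, -0.4]
gripper_width: 0.0258
gripper_force: 40.0
dock x,y,z (mm) [502.4 -42.   63.1] rot [-1.7999e+02 -8.0000e-02  7.2500e+00] F [-0.2 -1.4 -0.4] w 25.8 gf 40.0 t 29.3
fin [106, 161, 15, 44, 407] ctr [549.5, 51.6] xlim [559.2, 539.5]
fin [231, 161, 11, 44, 414] ctr [549.3, -3.6] xlim [559.1, 539.4]
fin [155, 162, 14, 43, 407] ctr [549.3, 30.0] xlim [558.7, 539.5]
fin [280, 162, 9, 43, 329] ctr [549.2, -24.8] xlim [558.6, 539.4]
fin [355, 162, 10, 43, 374] ctr [549.5, -59.0] xlim [558.6, 539.3]
fin [402, 162, 12, 43, 412] ctr [549.1, -80.4] xlim [558.5, 539.3]
fin [478, 162, 12, 43, 324] ctr [549.4, -114.5] xlim [558.5, 539.3]
orange [0, 112, 174, 47, 2668] z 0.03 x at top/bottom rows [579.6, 560.3] y [94.3, 20.6]
orange [330, 155, 188, 4, 422] z 0.03 x at top/bottom rows [561.7, 560.1] y [-45.6, -126.3]
orange [31, 163, 74, 55, 1850] z 0.036 x at top/bottom rows [559.0, 535.6] y [80.8, 49.6]
orange [289, 163, 66, 64, 550] z 0.06 x at top/bottom rows [560.4, 537.2] y [-30.1, -54.0]
orange [421, 162, 59, 55, 819] z 0.036 x at top/bottom rows [559.2, 535.8] y [-83.9, -108.8]
held depth z 0.05964863961159615 xmax [560.1 560.4] y [-54.  -29.6]
rail x [563.4 571.8 579.8]
```

The held pack's front edge is about 1.3 mm further out than the seated packs', so I shift back and lower.

```bash

python3 -m crank '[[[0,0,0],[-0.14,0,0.4],1],[[0,0,0],[0,0,0.5],1],[[0,0,0],[0,0,0.5],1],[[0,0,0],[0,0,0.5],1],[[0,0,0],[0,0,0.5],1],[[0,0,0],[0,0,0.1],1],[[0,0,0],[0,0,0],1],[[0,0,0],[0,0,0],1]]'
python3 st.py
```

```text
time_s: 30.15
tcp_pos: [0.5015, 0.0222, 0.0375]
eef_rot: [180.0, 0.0, 7.3]
contact_force: [-3.2, 0.8, 9.5]
gripper_width: 0.0257
gripper_force: 40.0
dock x,y,z (mm) [500.2 -42.1  37.5] rot [179.99   0.     7.3 ] F [-3.2  0.8  9.5] w 25.7 gf 40.0 t 30.15
```

```bash

python3 -m crank '[[[0,0,0],[0,0,0],0.2],[[0,0,0],[0,0,0],0.2],[[0,0,0],[0,0,0],0.2],[[0,0,0],[0,0,-2],0.2],[[0,0,0],[0,0,-3],0.2],[[0,0,0],[0,0,-3],0.2],[[0,0,0],[0,0,-3],0.2],[[0,0,0],[0,0,0],0.2]]'
python3 st.py
python3 - <<'E'
from plant import r
from h import *
s,c=wristcap(r,"w9");P=cloud(c)
a=np.radians(7.35);ex=np.array([np.cos(a),np.sin(a)]);ey=np.array([-ex[1],ex[0]])
x=P[...,:2]@ex*1000;y=P[...,:2]@ey*1000;z=P[...,2]*1000
v,u=np.indices(z.shape)
for k,yb in enumerate((-97.7,-41.7,14.2,70.1,126.1)):
    m=(abs(y-yb)<13.5)&(x>444)&(x<562)&(z>31.5)&(z<45)&(v<255)
    if m.sum()>50: print("bay",k,m.sum(),"xmax",np.percentile(x[m],99.5).round(1),"z p10/50/90",np.percentile(z[m],[10,50,90]).round(1),"y",np.percentile(y[m],[2,98]).round(1))
t=r.capture("top");np.savez("pics/top2.npz",**t);P=cloud(t)
for col in("blue","orange"):
    for A,ce,m,bb in blobs(t,col,40):
        q=np.median(P[m>0],0)
        if q[2]>.005 and q[1]<-.12: print(col,A,ce.round(1),bb,q.round(4),ray(t,ce,.026)[0].round(4))
m=mask(t,"blue")|mask(t,"orange")
# rect of pack using height
Z=P[...,2];hm=((Z>.017)&(Z<.035)&(P[...,1]<-.2)&(P[...,0]>.47)&(P[...,0]<.62)).astype(np.uint8)
n,l,s_,ce=cv2.connectedComponentsWithStats(hm)
for i in range(1,n):
    if s_[i,4]>150:
        pts=P[l==i][:,:2]; rc=cv2.minAreaRect((pts*1000).astype(np.float32)); print("rect mm",rc)
E
```

```text
time_s: 30.95
tcp_pos: [0.5039, 0.023, 0.1511]
eef_rot: [-179.9, -0.4, 7.3]
contact_force: [0.2, 0.6, 0.1]
gripper_width: 0.0353
gripper_force: 0.0
dock x,y,z (mm) [502.7 -41.7 151.1] rot [-179.93   -0.4     7.32] F [0.2 0.6 0.1] w 35.3 gf 0.0 t 30.95
bay 0 3705 xmax 558.1 z p10/50/90 [33.4 34.6 35.7] y [-109.7  -85.5]
bay 1 3663 xmax 557.5 z p10/50/90 [33.4 34.6 35.7] y [-54.1 -29.8]
bay 3 3682 xmax 557.6 z p10/50/90 [33.3 34.6 35.7] y [57.6 81.6]
bay 4 3790 xmax 557.6 z p10/50/90 [33.2 34.6 35.7] y [113.4 137.4]
blue 322 [476.3 239.4] [456 227  42  25] [ 0.5117 -0.3002  0.0263] [ 0.5129 -0.308   0.026 ]
orange 128 [407.2 195.2] [402 188  11  16] [ 0.5897 -0.164   0.0108] [ 0.5843 -0.1616  0.026 ]
orange 64 [453.3 229.3] [447 223  14  14] [ 0.5268 -0.2602  0.0254] [ 0.5268 -0.2608  0.026 ]
orange 57 [453.8 268.5] [447 263  14  13] [ 0.4514 -0.2701  0.0254] [ 0.4478 -0.2684  0.026 ]
rect mm ((515.6593017578125, -304.74090576171875), (112.01176452636719, 27.65369415283203), 76.51329040527344)
```

Bay 2 is home. Now over to the desk pack, measured at (0.516, −0.305) with its orange end pointing about 75°.

```bash

python3 -m crank '[[[0,0,0],[-0.33,3.6,-0.6],0],[[0,0,0],[-0.33,3.6,-0.6],0],[[0,0,0],[-0.33,3.6,-0.6],0],[[0,0,0],[-0.33,3.6,-0.6],0],[[0,0,0],[-0.33,3.6,-0.6],0],[[0,0,0],[-0.33,3.6,-0.6],0],[[0,0,0],[-0.33,3.6,-0.6],0],[[0,0,0],[-0.33,3.6,-0.6],0]]'
python3 -m crank '[[[0,0,0],[-0.33,3.6,-0.6],-0.2],[[0,0,8.5],[0,0,0],-0.2],[[0,0,8.5],[0,0,0],-0.2],[[0,0,8.5],[0,0,0],-0.2],[[0,0,8.5],[0,0,0],-0.2],[[0,0,8.5],[0,0,0],-0.2],[[0,0,8.5],[0,0,0],-0.2],[[0,0,8.5],[0,0,0],-0.2]]'
python3 -m crank '[[[0,0,8.5],[0,0,0],-0.2],[[0,0,8.5],[0,0,0],-0.2],[[0,0,8.5],[0,0,0],-0.2],[[0,0,8.5],[0,0,0],-0.2],[[0,0,8.5],[0,0,0],-0.2],[[0,0,8.5],[0,0,0],-0.2],[[0,0,0],[0,0,0],-0.2],[[0,0,0],[0,0,0],-0.2]]'
cat > desk.py <<'E'
from plant import r
from h import *
import sys
s,c=wristcap(r,sys.argv[1]);P=cloud(c)
m=(P[...,2]>.018)&(P[...,2]<.033)&((P[...,0]-.515)**2+(P[...,1]+.305)**2<.1**2)
m=m.astype(np.uint8);m[300:]=0
n,l,st,ce=cv2.connectedComponentsWithStats(m)
hs=cv2.cvtColor(c["color"],cv2.COLOR_RGB2HSV)
for i in range(1,n):
    if st[i,4]>300:
        q=P[l==i];q=q[q[:,2]>.0215]
        rc=cv2.minAreaRect((q[:,:2]*1000).astype(np.float32));print("rect",np.round(rc[0],1),np.round(rc[1],1),round(rc[2],1),"px",ce[i].round(),st[i,4],"z",np.median(q[:,2]))
for col in("blue","orange"):
    for A,cc,mm,bb in blobs(c,col,150): 
        print(col,A,cc.round(1),bb,ray(c,cc,.026)[0].round(4))
E
python3 st.py; python3 desk.py w10
```

```text
time_s: 31.85
tcp_pos: [0.511, -0.2681, 0.1937]
eef_rot: [-179.9, 0.1, 7.3]
contact_force: [0.8, 1.4, -0.3]
gripper_width: 0.0438
gripper_force: 0.0
time_s: 32.65
tcp_pos: [0.5125, -0.3027, 0.1992]
eef_rot: [179.9, 0.1, -52.6]
contact_force: [0.5, -0.0, -0.5]
gripper_width: 0.0529
gripper_force: 0.0
time_s: 33.45
tcp_pos: [0.5127, -0.3028, 0.1999]
eef_rot: [179.9, 0.0, -103.0]
contact_force: [-0.3, -0.2, 0.4]
gripper_width: 0.0524
gripper_force: 0.0
dock x,y,z (mm) [ 469.7 -365.9  199.9] rot [ 1.7989e+02  1.0000e-02 -1.0297e+02] F [-0.3 -0.2  0.4] w 52.4 gf 0.0 t 33.45
rect [ 518.5 -305.7] [111.  26.] 76.2 px [314. 211.] 3997 z 0.02471943675799501
rect [ 439.5 -269.5] [43.4 25.6] 2.1 px [413. 234.] 1415 z 0.024387221977128337
blue 1249 [314.6 215.6] [299 162  32  90] [ 0.5184 -0.3057  0.026 ]
orange 277 [399.2 228.2] [386 218  34  35] [ 0.4521 -0.2795  0.026 ]
orange 169 [278.9 357.5] [264 351  27  11] [ 0.5804 -0.1842  0.026 ]
```

View pics/w10.png

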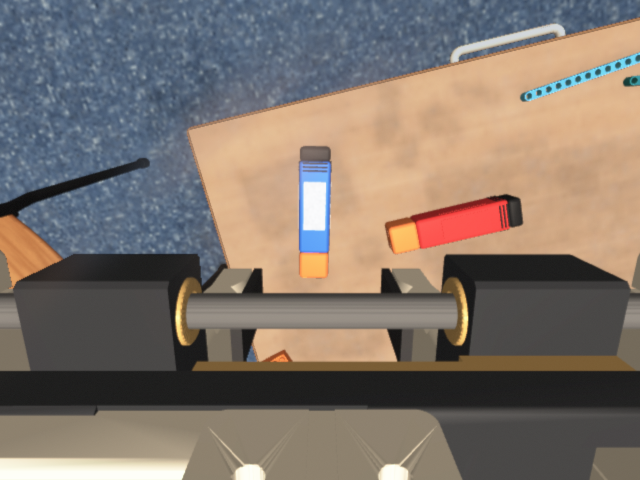

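The wrist view shows the desk pack at (314,211), nearly aligned with the tool, and the red decoy well clear at (455,223). I grasp the pack.

```bash

python3 -m crank '[[[0,0,0.8],[0.14,-0.63,4],0],[[0,0,0],[0,0,4],0],[[0,0,0],[0,0,4],0],[[0,0,0],[0,0,2],0],[[0,0,0],[0,0,0],0],[[0,0,0],[0,0,0],0]]'
python3 st.py; python3 desk.py w11
python3 -m crank '[[[0,0,0],[0,0,1.5],0],[[0,0,0],[0,0,1.2],0],[[0,0,0],[0,0,0],0],[[0,0,0],[0,0,0],1],[[0,0,0],[0,0,0],1],[[0,0,0],[0,0,0],1],[[0,0,0],[0,0,0],1],[[0,0,0],[0,0,0],1]]' 40
python3 st.py
```

```text
time_s: 34.1
tcp_pos: [0.5191, -0.3059, 0.0614]
eef_rot: [180.0, -0.0, -103.9]
contact_force: [0.9, 0.0, 1.0]
gripper_width: 0.0438
gripper_force: 0.0
dock x,y,z (mm) [ 475.7 -369.8   61.4] rot [ 1.7997e+02 -2.0000e-02 -1.0391e+02] F [0.9 0.  1. ] w 43.8 gf 0.0 t 34.1
rect [ 513.2 -329. ] [63.9 26.7] 75.6 px [324. 225.] 7434 z 0.024882727315044914
blue 2610 [324.1 222.9] [297 183  56 111] [ 0.5122 -0.3323  0.026 ]
blue 436 [323.5 332.9] [299 329  50   9] [ 0.5257 -0.2786  0.026 ]
orange 310 [322.6 348.9] [300 339  48  23] [ 0.5283 -0.2701  0.026 ]
time_s: 34.95
tcp_pos: [0.5192, -0.3058, 0.0348]
eef_rot: [-180.0, -0.0, -104.0]
contact_force: [-0.8, 1.6, 6.1]
gripper_width: 0.0257
gripper_force: 40.0
dock x,y,z (mm) [ 475.8 -369.7   34.8] rot [-1.7995e+02 -1.0000e-02 -1.0401e+02] F [-0.8  1.6  6.1] w 25.7 gf 40.0 t 34.95
```

```bash

python3 -m crank '[[[0,0,0],[0,0,0],0.2],[[0,0,0],[0,0,0],0.2],[[0,0,0],[0,0,0.5],0.2],[[0,0,0],[0,0,0],0.2],[[0,0,0],[0,0,0],1],[[0,0,0],[0,0,0],1],[[0,0,0],[0,0,0],1],[[0,0,0],[0,0,0],1]]' 40
python3 st.py
python3 -m crank '[[[0,0,0],[0,0,-1],1],[[0,0,0],[0,0,-3],1],[[0,0,0],[0,0,-3],1],[[0,0,0],[0,0,-3],1],[[0,0,0],[0,0,-3],1],[[0,0,0],[0,0,0],1],[[0,0,0],[0,0,0],1]]'
python3 st.py
```

```text
time_s: 35.75
tcp_pos: [0.5188, -0.3057, 0.0291]
eef_rot: [180.0, 0.0, -104.0]
contact_force: [-1.0, -0.3, -0.4]
gripper_width: 0.0257
gripper_force: 40.0
dock x,y,z (mm) [ 475.5 -369.6   29.1] rot [ 179.99    0.   -104.03] F [-1.  -0.3 -0.4] w 25.7 gf 40.0 t 35.75
time_s: 36.45
tcp_pos: [0.5192, -0.3057, 0.1607]
eef_rot: [-179.9, 0.0, -104.0]
contact_force: [0.4, -0.4, -2.1]
gripper_width: 0.0257
gripper_force: 40.0
dock x,y,z (mm) [ 475.8 -369.6  160.7] rot [-1.7985e+02  2.0000e-02 -1.0403e+02] F [ 0.4 -0.4 -2.1] w 25.7 gf 40.0 t 36.45
```

```bash

python3 -m crank '[[[0,0,8.58],[0,0,0],1],[[0,0,8.58],[0,0,0],1],[[0,0,8.58],[0,0,0],1],[[0,0,8.58],[0,0,0],1],[[0,0,8.58],[0,0,0],1],[[0,0,8.58],[0,0,0],1],[[0,0,8.58],[0,0,0],1],[[0,0,8.58],[0,0,0],1]]'
python3 -m crank '[[[0,0,0],[-0.26,3.84,0],1],[[0,0,0],[-0.26,3.84,0],1],[[0,0,0],[-0.26,3.84,0],1],[[0,0,0],[-0.26,3.84,0],1],[[0,0,0],[-0.26,3.84,0],1],[[0,0,0],[-0.26,3.84,0],1],[[0,0,0],[-0.26,3.84,0],1],[[0,0,0],[-0.26,3.84,0],1]]'
python3 -m crank '[[[0,0,0],[-0.26,3.84,0],1],[[0,0,0],[-0.26,3.84,0],1],[[0,0,0],[0,0,0],1],[[0,0,0],[0,0,0],1],[[0,0,0],[0,0,0],1]]'
python3 st.py
```

```text
time_s: 37.25
tcp_pos: [0.5181, -0.3055, 0.158]
eef_rot: [179.9, -0.1, -173.0]
contact_force: [0.1, -0.0, -0.4]
gripper_width: 0.0255
gripper_force: 40.0
time_s: 38.05
tcp_pos: [0.4992, 0.0029, 0.1584]
eef_rot: [-180.0, -0.1, -172.7]
contact_force: [0.3, 0.7, 0.1]
gripper_width: 0.0261
gripper_force: 40.0
time_s: 38.55
tcp_pos: [0.4951, 0.0778, 0.1586]
eef_rot: [-180.0, -0.1, -172.7]
contact_force: [-0.4, -0.9, -0.6]
gripper_width: 0.0258
gripper_force: 40.0
dock x,y,z (mm) [501.   13.8 158.6] rot [-1.7997e+02 -8.0000e-02 -1.7268e+02] F [-0.4 -0.9 -0.6] w 25.8 gf 40.0 t 38.55
```

```bash

python3 -m crank '[[[0,0,0],[0,0,4],1],[[0,0,0],[0,0,3],1],[[0,0,0],[0,0,2],1],[[0,0,0],[0,0,0],1],[[0,0,0],[0,0,0],1],[[0,0,0],[0,0,0],1]]'
python3 st.py
cat > held.py <<'E'
from plant import r
from h import *
import sys
s,c=wristcap(r,sys.argv[1]);P=cloud(c)
a=np.radians(7.35);ex=np.array([np.cos(a),np.sin(a)]);ey=np.array([-ex[1],ex[0]])
x=P[...,:2]@ex*1000;y=P[...,:2]@ey*1000;z=P[...,2]*1000;v,u=np.indices(z.shape)
for k,yb in enumerate((-97.7,-41.7,14.2,70.1,126.1)):
    m=(abs(y-yb)<14.5)&(x>440)&(x<480)&(z>31)&(z<90)&(v<255)
    if m.sum()>50: print("bay",k,m.sum(),"xmin",np.percentile(x[m],[.5,1]).round(1),"z",np.percentile(z[m],[50,90]).round(1),"y mid near/far",[((np.percentile(y[m&g],2)+np.percentile(y[m&g],98))/2).round(1) for g in (x<462,x>462)])
h=cv2.cvtColor(c["color"],cv2.COLOR_RGB2HSV);w=((h[...,2]>225)&(h[...,1]<45)).astype(np.uint8);w[:100]=0;w[250:]=0
k,l,s,ce=cv2.connectedComponentsWithStats(w)
for i in range(1,k):
    if s[i,4]>30 and s[i,3]>2.5*s[i,2]:
        p=ray(c,[ce[i]],.026)[0]; print("fin",s[i].tolist(),(p[:2]@ex*1000).round(1),(p[:2]@ey*1000).round(1))
cv2.imwrite(f"pics/{sys.argv[1]}c.png",c["color"][60:330,:,::-1])
E
python3 held.py w12
```

```text
time_s: 39.15
tcp_pos: [0.4965, 0.0783, 0.0703]
eef_rot: [180.0, 0.1, -172.7]
contact_force: [-0.1, 1.0, -1.1]
gripper_width: 0.0252
gripper_force: 40.0
dock x,y,z (mm) [502.4  14.1  70.3] rot [ 1.7997e+02  1.0000e-01 -1.7270e+02] F [-0.1  1.  -1.1] w 25.2 gf 40.0 t 39.15
bay 0 4334 xmin [446.7 447.1] z [34.6 35.7] y mid near/far [np.float64(-96.8), np.float64(-96.6)]
bay 1 4269 xmin [446.3 446.4] z [34.6 35.7] y mid near/far [np.float64(-41.2), np.float64(-41.1)]
bay 2 6327 xmin [446.8 446.8] z [66.  67.1] y mid near/far [np.float64(14.4), np.float64(14.5)]
bay 3 4241 xmin [446.5 446.8] z [34.7 35.7] y mid near/far [np.float64(69.8), np.float64(69.8)]
bay 4 4364 xmin [446.5 446.8] z [34.6 35.7] y mid near/far [np.float64(125.5), np.float64(125.5)]
fin [113, 156, 15, 60, 488] 459.5 -79.5
fin [160, 156, 11, 60, 359] 458.8 -58.3
fin [233, 156, 12, 60, 512] 459.8 -24.2
fin [280, 157, 9, 59, 379] 458.4 -3.0
fin [353, 157, 10, 59, 341] 457.6 31.7
fin [398, 157, 12, 60, 529] 460.0 52.7
fin [472, 157, 11, 60, 360] 459.0 86.9
fin [514, 157, 16, 60, 522] 460.1 107.9
```

View pics/w12c.png

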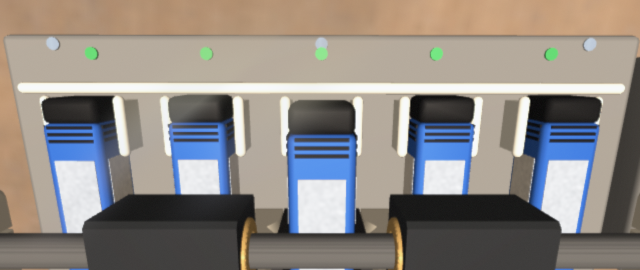

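The held pack is centred over bay 3 (column 321), and its rear edge matches the seated packs within 0.3 mm. I lower it.

```bash

python3 -m crank '[[[0,0,0],[0.03,0,1],1],[[0,0,0],[0,0,0.5],1],[[0,0,0],[0,0,0.5],1],[[0,0,0],[0,0,0.5],1],[[0,0,0],[0,0,0.4],1],[[0,0,0],[0,0,0.2],1],[[0,0,0],[0,0,0],1],[[0,0,0],[0,0,0],1]]'
python3 st.py
```

```text
time_s: 40.0
tcp_pos: [0.4951, 0.0784, 0.0389]
eef_rot: [-180.0, -0.0, -172.6]
contact_force: [-5.0, -0.7, 12.3]
gripper_width: 0.0263
gripper_force: 40.0
dock x,y,z (mm) [501.1  14.4  38.9] rot [-1.7999e+02 -1.0000e-02 -1.7264e+02] F [-5.  -0.7 12.3] w 26.3 gf 40.0 t 40.0
```

```bash

python3 -m crank '[[[0,0,0],[0,0,0],0.2],[[0,0,0],[0,0,0],0.2],[[0,0,0],[0,0,0],0.2],[[0,0,0],[0,0,-2],0.2],[[0,0,0],[0,0,-3],0.2],[[0,0,0],[0,0,-3],0.2],[[0,0,0],[0,0,-3],0.2],[[0,0,0],[0,0,-3],0.2]]'
python3 -m crank '[[[0,0,0],[0,0,-3],0.2],[[0,0,0],[0,0,0],0.2],[[0,0,0],[0,0,0],0.2]]'
python3 st.py;python3 held.py w13|grep bay
python3 - <<'E'
from plant import r
from h import *
t=r.capture("top");np.savez("pics/top3.npz",**t);c=load("w13")
cv2.imwrite("pics/top3.png",np.vstack([cv2.resize(t["color"][160:300,165:525,::-1],(640,249),interpolation=cv2.INTER_CUBIC),c["color"][80:330,:,::-1]]))
E
```

```text
time_s: 40.8
tcp_pos: [0.4952, 0.0783, 0.1793]
eef_rot: [-180.0, -0.0, -172.7]
contact_force: [0.2, 0.1, -0.3]
gripper_width: 0.035
gripper_force: 0.0
time_s: 41.1
tcp_pos: [0.4955, 0.0786, 0.2085]
eef_rot: [180.0, 0.1, -172.7]
contact_force: [0.0, -0.6, 0.0]
gripper_width: 0.0353
gripper_force: 0.0
dock x,y,z (mm) [501.5  14.6 208.5] rot [ 1.7995e+02  7.0000e-02 -1.7268e+02] F [ 0.  -0.6  0. ] w 35.3 gf 0.0 t 41.1
bay 0 1343 xmin [446.8 446.8] z [34.5 35.8] y mid near/far [np.float64(-97.1), np.float64(-96.9)]
bay 1 1331 xmin [446.8 446.8] z [34.7 35.8] y mid near/far [np.float64(-41.3), np.float64(-41.3)]
bay 2 1354 xmin [446.  446.1] z [34.6 35.7] y mid near/far [np.float64(14.7), np.float64(15.1)]
bay 3 1315 xmin [446.8 446.9] z [34.6 35.8] y mid near/far [np.float64(70.2), np.float64(70.2)]
bay 4 1331 xmin [446.9 446.9] z [34.6 35.8] y mid near/far [np.float64(125.8), np.float64(125.8)]
```

View pics/top3.png

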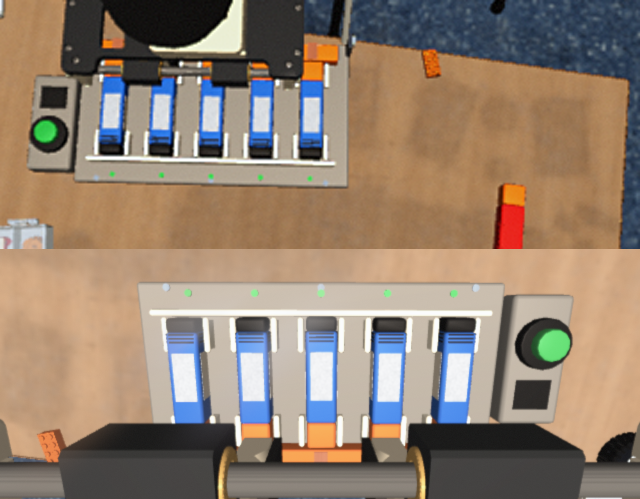

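All five packs are home and orange-to-rail, and the depths match. Now to the bail handle.

```bash

python3 -m crank '[[[0,0,-8.2],[0,0,0],0],[[0,0,-8.2],[0,0,0],0],[[0,0,-8.2],[0,0,0],0],[[0,0,-8.2],[0,0,0],0],[[0,0,-8.2],[0,0,0],0],[[0,0,-8.2],[0,0,0],0],[[0,0,-8.2],[0,0,0],0],[[0,0,-8.2],[0,0,0],0]]'
python3 -m crank '[[[0,0,-8.2],[0,0,0],0],[[0,0,-8.2],[0,0,0],0],[[0,0,-8.1],[0,0,0],0],[[0,0,0],[3.66,-2.29,0],0],[[0,0,0],[3.66,-2.29,0],0],[[0,0,0],[3.66,-2.29,0],0],[[0,0,0],[3.66,-2.29,0],0],[[0,0,0],[3.66,-2.29,0],0]]'
python3 -m crank '[[[0,0,0],[0,0,0],0],[[0,0,0],[0,0,0],0],[[0,0,0],[0,0,0],0]]'
python3 st.py
python3 - <<'E'
from plant import r
from h import *
s,c=wristcap(r,"w14");P=cloud(c)
a=np.radians(7.35);ex=np.array([np.cos(a),np.sin(a)]);ey=np.array([-ex[1],ex[0]])
x=P[...,:2]@ex*1000;y=P[...,:2]@ey*1000;z=P[...,2]*1000;v,u=np.indices(z.shape)
m=(z>105)&(z<140)&(x>570)&(x<660)&(y<-140)&(y>-210)&(v<300)
print(m.sum(),np.percentile(x[m],[2,50,98]),np.percentile(y[m],[2,98]),np.percentile(z[m],[50,98]))
E
```

```text
time_s: 42.0
tcp_pos: [0.4948, 0.0781, 0.2067]
eef_rot: [179.9, -0.1, -106.7]
contact_force: [0.2, -0.3, -0.4]
gripper_width: 0.0435
gripper_force: 0.0
time_s: 42.8
tcp_pos: [0.633, -0.0898, 0.2063]
eef_rot: [179.8, 0.0, -82.6]
contact_force: [0.6, 0.5, 0.5]
gripper_width: 0.0436
gripper_force: 0.0
time_s: 43.1
tcp_pos: [0.6318, -0.0879, 0.207]
eef_rot: [179.9, 0.0, -82.6]
contact_force: [-0.1, 0.4, 0.2]
gripper_width: 0.0435
gripper_force: 0.0
dock x,y,z (mm) [ 615.3 -168.   207. ] rot [ 1.7988e+02  1.0000e-02 -8.2560e+01] F [-0.1  0.4  0.2] w 43.5 gf 0.0 t 43.1
1974 [610.30729438 617.00420993 623.59443379] [-195.97364076 -143.01790042] [126.45381635 128.77998942]
```

```bash

python3 -m crank '[[[0,0,0],[0,-0.15,3],0],[[0,0,0],[0,0,3],0],[[0,0,0],[0,0,1.5],0],[[0,0,0],[0,0,0.4],0],[[0,0,0],[0,0,0],0],[[0,0,0],[0,0,0],1],[[0,0,0],[0,0,0],1],[[0,0,0],[0,0,0],1]]' 15
python3 -m crank '[[[0,0,0],[0,0,0],1],[[0,0,0],[0,0,0],1],[[0,0,0],[0,0,0],1],[[0,0,0],[0,0,0],1]]'
python3 st.py
```

```text
time_s: 43.95
tcp_pos: [0.6345, -0.0879, 0.1302]
eef_rot: [-179.9, -0.0, -82.6]
contact_force: [-0.9, 0.1, -0.5]
gripper_width: 0.0249
gripper_force: 0.0
time_s: 44.35
tcp_pos: [0.6325, -0.0883, 0.1295]
eef_rot: [179.8, 0.0, -82.6]
contact_force: [-6.7, 0.6, 5.6]
gripper_width: 0.0131
gripper_force: 15.0
dock x,y,z (mm) [ 616.  -168.5  129.5] rot [ 1.7985e+02  1.0000e-02 -8.2580e+01] F [-6.7  0.6  5.6] w 13.1 gf 15.0 t 44.35
```

```bash

python3 -m crank '[[[0,0,0],[0,1.03,-0.39],1],[[0,0,0],[0,1.07,-0.26],1],[[0,0,0],[0,1.09,-0.13],1],[[0,0,0],[0,1.1,0],1],[[0,0,0],[0,1.09,0.15],1],[[0,0,0],[0,1.06,0.28],1],[[0,0,0],[0,1.02,0.41],1],[[0,0,0],[0,0.96,0.53],1]]'
python3 st.py
python3 -m crank '[[[0,0,0],[0,0.89,0.65],1],[[0,0,0],[0,0.8,0.76],1],[[0,0,0],[0,0.7,0.85],1],[[0,0,0],[0,0.59,0.93],1],[[0,0,0],[0,0.47,1],1],[[0,0,0],[0,0.34,1.05],1],[[0,0,0],[0,0,0],1],[[0,0,0],[0,0,0],1]]'
python3 st.py
```

```text
time_s: 45.15
tcp_pos: [0.5492, -0.099, 0.1226]
eef_rot: [180.0, 0.0, -82.6]
contact_force: [2.7, 3.2, 2.1]
gripper_width: 0.0132
gripper_force: 15.0
dock x,y,z (mm) [ 532.  -168.4  122.6] rot [ 1.7996e+02  2.0000e-02 -8.2580e+01] F [2.7 3.2 2.1] w 13.2 gf 15.0 t 45.15
time_s: 45.95
tcp_pos: [0.5121, -0.1039, 0.0699]
eef_rot: [179.9, 0.0, -82.6]
contact_force: [0.4, 2.7, -3.4]
gripper_width: 0.0134
gripper_force: 15.0
dock x,y,z (mm) [ 494.6 -168.6   69.9] rot [ 1.7985e+02  1.0000e-02 -8.2580e+01] F [ 0.4  2.7 -3.4] w 13.4 gf 15.0 t 45.95
```

```bash

python3 -m crank '[[[0,0,0],[0,0.2,1.08],1],[[0,0,0],[0,0.07,1.1],1],[[0,0,0],[0,0,0.1],1],[[0,0,0],[0,0,0],1],[[0,0,0],[0,0,0],1]]'
python3 st.py
python3 -m crank '[[[0,0,0],[0,0,0.2],1],[[0,0,0],[0,0,0],1],[[0,0,0],[0,0,0],1]]'
python3 st.py
```

```text
time_s: 46.45
tcp_pos: [0.509, -0.1044, 0.0475]
eef_rot: [179.8, 0.0, -82.6]
contact_force: [-4.4, 1.4, -2.1]
gripper_width: 0.0132
gripper_force: 15.0
dock x,y,z (mm) [ 491.5 -168.6   47.5] rot [ 1.7984e+02  1.0000e-02 -8.2590e+01] F [-4.4  1.4 -2.1] w 13.2 gf 15.0 t 46.45
time_s: 46.75
tcp_pos: [0.5089, -0.1044, 0.0458]
eef_rot: [179.9, 0.0, -82.6]
contact_force: [-5.6, 2.3, -2.1]
gripper_width: 0.0135
gripper_force: 15.0
dock x,y,z (mm) [ 491.4 -168.6   45.8] rot [ 1.7986e+02  1.0000e-02 -8.2590e+01] F [-5.6  2.3 -2.1] w 13.5 gf 15.0 t 46.75
```

```bash

python3 -m crank '[[[0,0,0],[0,0,0.2],1],[[0,0,0],[0,0,0],1],[[0,0,0],[0,0,0],1]]'
python3 -m crank '[[[0,0,0],[0,0,0.2],1],[[0,0,0],[0,0,0],1],[[0,0,0],[0,0,0],1]]'
python3 st.py
python3 - <<'E'
from plant import r
from h import *
s,c=wristcap(r,"w15");P=cloud(c)
a=np.radians(7.35);ex=np.array([np.cos(a),np.sin(a)]);ey=np.array([-ex[1],ex[0]])
x=P[...,:2]@ex*1000;y=P[...,:2]@ey*1000;z=P[...,2]*1000;v,u=np.indices(z.shape)
m=(z>34)&(z<65)&(abs(x-491)<12)&(y<-176)&(y>-215)&(v<300)
print(m.sum(),np.percentile(x[m],[2,50,98]) if m.any() else 0,np.percentile(z[m],[50,98]) if m.any() else 0)
E
```

```text
time_s: 47.05
tcp_pos: [0.5089, -0.1044, 0.0439]
eef_rot: [179.9, 0.0, -82.6]
contact_force: [-5.7, 2.0, -1.7]
gripper_width: 0.0133
gripper_force: 15.0
time_s: 47.35
tcp_pos: [0.5091, -0.1046, 0.043]
eef_rot: [179.9, -0.0, -82.6]
contact_force: [-8.5, 2.1, 13.5]
gripper_width: 0.0137
gripper_force: 15.0
dock x,y,z (mm) [ 491.5 -168.8   43. ] rot [ 1.7989e+02 -1.0000e-02 -8.2570e+01] F [-8.5  2.1 13.5] w 13.7 gf 15.0 t 47.35
1960 [479.99831327 491.95342923 501.42760854] [45.23357954 48.3745179 ]
```

```bash

python3 -m crank '[[[0,0,0],[0,0,0],0],[[0,0,0],[0,0,0],0],[[0,0,0],[0,0,0],0],[[0,0,0],[0,0,0],0],[[0,0,0],[0,0,-3],0],[[0,0,0],[0,0,-4],0],[[0,0,0],[0,0,-4],0],[[0,0,0],[0,0,-4],0]]'
python3 -m crank '[[[0,0,8.2],[-3,0.4,0],0],[[0,0,8.2],[0,0,0],0],[[0,0,8.2],[0,0,0],0],[[0,0,8.2],[0,0,0],0],[[0,0,8.2],[0,0,0],0],[[0,0,8.2],[0,0,0],0],[[0,0,8.2],[0,0,0],0],[[0,0,8.2],[0,0,0],0]]'
python3 -m crank '[[[0,0,8.2],[0,4,0],0],[[0,0,8.2],[0,4,0],0],[[0,0,8],[0,4,0],0],[[0,0,0],[0,4,0],1],[[0,0,0],[0.2,4,0],1],[[0,0,0],[0.2,4,0],1],[[0,0,0],[0,0,0],1],[[0,0,0],[0,0,0],1]]'
python3 st.py
cat > bail.py <<'E'
from plant import r
from h import *
import sys
s,c=wristcap(r,sys.argv[1]);P=cloud(c)
a=np.radians(7.35);ex=np.array([np.cos(a),np.sin(a)]);ey=np.array([-ex[1],ex[0]])
x=P[...,:2]@ex*1000;y=P[...,:2]@ey*1000;z=P[...,2]*1000;v,u=np.indices(z.shape)
for k in(-70,-13,42,98):
    m=(abs(y-k)<12)&(x>480)&(x<506)&(z>25)&(z<70)&(v<300)
    if m.sum()>5: print("bar",k,m.sum(),"x",np.percentile(x[m],[5,50,95]).round(1),"z",np.percentile(z[m],[5,50,95]).round(1))
g=mask(c,"green")>0
g&=(x>440)&(x<500)&(y>170)&(y<220)
if g.sum()>30:
    n,l,st,ce=cv2.connectedComponentsWithStats(g.astype(np.uint8));i=1+st[1:,4].argmax()
    p=ray(c,[ce[i]],.048)[0];print("green px",ce[i],"dock",(p[:2]@ex*1000).round(1),(p[:2]@ey*1000).round(1),"z",np.percentile(z[l==i],[50,95]).round(1))
    q=(abs(x-p[:2]@ex*1000)<28)&(abs(y-p[:2]@ey*1000)<28);hs=cv2.cvtColor(c["color"],cv2.COLOR_RGB2HSV);k=q&(hs[...,2]<60)
    print("ring z",k.sum(),np.percentile(z[k],[5,50,95]).round(1),"x",np.percentile(x[k],[2,98]).round(1),"y",np.percentile(y[k],[2,98]).round(1))
    m=(l==i);print("green x",np.percentile(x[m],[1,99]).round(1),"y",np.percentile(y[m],[1,99]).round(1))
E
python3 bail.py w16
```

```text
time_s: 48.2
tcp_pos: [0.5103, -0.1043, 0.1937]
eef_rot: [-180.0, -0.0, -82.6]
contact_force: [0.5, 0.1, -0.3]
gripper_width: 0.0439
gripper_force: 0.0
time_s: 49.0
tcp_pos: [0.5027, -0.0749, 0.1921]
eef_rot: [-180.0, 0.0, -148.5]
contact_force: [0.6, -0.3, -0.4]
gripper_width: 0.0438
gripper_force: 0.0
time_s: 49.8
tcp_pos: [0.4343, 0.1474, 0.1921]
eef_rot: [180.0, 0.0, -171.2]
contact_force: [-0.5, 0.2, -0.1]
gripper_width: 0.0095
gripper_force: 0.0
dock x,y,z (mm) [449.6  90.6 192.1] rot [ 180.      0.   -171.16] F [-0.5  0.2 -0.1] w 9.5 gf 0.0 t 49.8
bar -70 307 x [488.7 491.3 495.4] z [41.2 44.2 45.7]
bar 98 191 x [489.2 491.8 495.9] z [41.6 44.2 45.7]
green px [454.20190779 244.16057234] dock 461.7 192.3 z [46.6 48. ]
ring z 740 [30.2 36.6 38. ] x [447.  472.5] y [174.8 212.9]
green x [454.7 469.8] y [182.6 206.4]
```

View pics/w16.png

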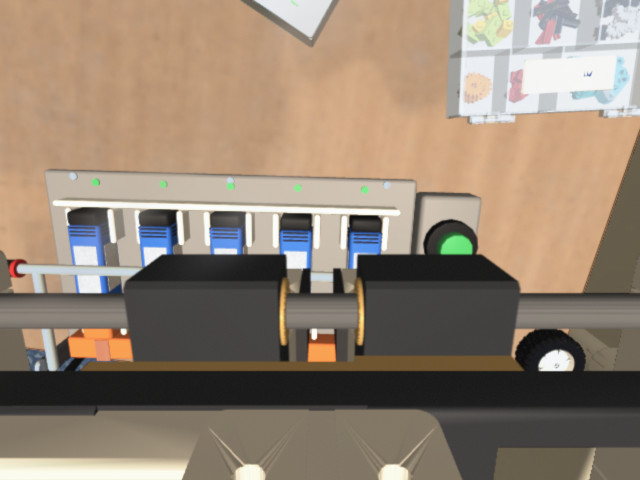

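The bail is down across the packs (bar at row 270), with its height matching shut. The button at (455,245) is partly hidden, so I take its centre from earlier full views.

```bash
python3 - <<'E'
from h import *
a=np.radians(7.35);ex=np.array([np.cos(a),np.sin(a)]);ey=np.array([-ex[1],ex[0]])
for n in("w1","w2","w13","top0","top3"):
    c=load(n);P=cloud(c);x=P[...,:2]@ex*1000;y=P[...,:2]@ey*1000;z=P[...,2]*1000
    g=((mask(c,"green")>0)&(x>430)&(x<500)&(y>165)&(y<225)).astype(np.uint8)
    k,l,st,ce=cv2.connectedComponentsWithStats(g);i=1+st[1:,4].argmax()
    m=(l==i)&(z>44.5);print(n,st[i,4],"top pts",m.sum(),"x",np.percentile(x[m],[2,98]).round(1),"y",np.percentile(y[m],[2,98]).round(1),"z",np.percentile(z[m],[50,95]).round(1))
    b=(abs(y+70)<12)&(x>480)&(x<506)&(z>36)&(z<60)
    if n=="w1": print("bar shut ref z",np.percentile(z[b&(abs(x-491.5)<4)],[5,50,95]).round(1))
E
```

```text
w1 457 top pts 375 x [456.4 478.4] y [183.4 206.2] z [46.8 48.3]
bar shut ref z [44.2 47.8 49.4]
w2 1047 top pts 907 x [456.1 478. ] y [183.4 205.9] z [46.8 48.1]
w13 997 top pts 820 x [456.1 478.3] y [183.7 205.9] z [46.8 48. ]
top0 148 top pts 133 x [452.4 475.5] y [184.  206.7] z [49.4 51.7]
top3 148 top pts 132 x [452.6 475.9] y [184.1 207. ] z [49.5 51.9]
```

```bash

python3 -m crank '[[[0,0,1.5],[0,0,0],1],[[0,0,0],[-0.6,3.5,0],1],[[0,0,0],[-0.6,3.5,0],1],[[0,0,0],[-0.56,3.4,0],1],[[0,0,0],[0,0,4],1],[[0,0,0],[0,0,4],1],[[0,0,0],[0,0,2.5],1],[[0,0,0],[0,0,0],1]]'
python3 -m crank '[[[0,0,0],[0,0,0],1],[[0,0,0],[0,0,0],1]]'
python3 st.py
```

```text
time_s: 50.65
tcp_pos: [0.4377, 0.249, 0.0839]
eef_rot: [-179.7, -0.3, -173.0]
contact_force: [0.1, 0.1, -0.1]
gripper_width: 0.0004
gripper_force: 0.0
time_s: 50.85
tcp_pos: [0.44, 0.2522, 0.0887]
eef_rot: [179.9, 0.1, -172.9]
contact_force: [-0.1, 0.2, 0.8]
gripper_width: 0.0005
gripper_force: 0.0
dock x,y,z (mm) [468.6 193.9  88.7] rot [ 1.7992e+02  1.1000e-01 -1.7286e+02] F [-0.1  0.2  0.8] w 0.5 gf 0.0 t 50.85
```

```bash

python3 -m crank '[[[0,0,0],[0.1,0.05,0.7],1],[[0,0,0],[0,0,0.5],1],[[0,0,0],[0,0,0.3],1],[[0,0,0],[0,0,0],1],[[0,0,0],[0,0,0],1]]'; python3 st.py
python3 -m crank '[[[0,0,0],[0,0,0.3],1],[[0,0,0],[0,0,0.2],1],[[0,0,0],[0,0,0],1],[[0,0,0],[0,0,0],1]]'; python3 st.py
python3 -m crank '[[[0,0,0],[0,0,0.1],1],[[0,0,0],[0,0,0],1],[[0,0,0],[0,0,0],1]]'; python3 st.py
```

```text
time_s: 51.35
tcp_pos: [0.4378, 0.2523, 0.0722]
eef_rot: [-180.0, -0.0, -172.8]
contact_force: [-0.3, -0.7, 2.6]
gripper_width: 0.0005
gripper_force: 1.0
dock x,y,z (mm) [466.5 194.3  72.2] rot [-179.99   -0.   -172.79] F [-0.3 -0.7  2.6] w 0.5 gf 1.0 t 51.35
time_s: 51.75
tcp_pos: [0.4379, 0.2524, 0.0673]
eef_rot: [180.0, 0.0, -172.8]
contact_force: [-1.7, 0.6, 5.5]
gripper_width: 0.0006
gripper_force: 2.9
dock x,y,z (mm) [466.6 194.3  67.3] rot [ 1.8000e+02  1.0000e-02 -1.7279e+02] F [-1.7  0.6  5.5] w 0.6 gf 2.9 t 51.75
time_s: 52.05
tcp_pos: [0.438, 0.2524, 0.0671]
eef_rot: [180.0, 0.0, -172.8]
contact_force: [-4.8, -2.4, 15.4]
gripper_width: 0.0
gripper_force: 7.8
dock x,y,z (mm) [466.7 194.3  67.1] rot [ 1.7999e+02  3.0000e-02 -1.7277e+02] F [-4.8 -2.4 15.4] w 0.0 gf 7.8 t 52.05
```

The force jumped to 15 N, so the button is fully down. I retract, check and hand in.

```bash

python3 -m crank '[[[0,0,0],[0,0,-1],1],[[0,0,0],[0,0,-2],1],[[0,0,0],[0,0,-4],1],[[0,0,0],[0,0,-4],1],[[0,0,0],[2,0,-2],1],[[0,0,0],[2,0,0],1],[[0,0,0],[0,0,0],1],[[0,0,0],[0,0,0],1]]'
python3 st.py; python3 bail.py w17
python3 - <<'E'
from plant import r
from h import *
t=r.capture("scene");cv2.imwrite("pics/end.png",cv2.resize(t["color"][200:310,180:480,::-1],(780,286),interpolation=cv2.INTER_CUBIC))
E
```

```text
time_s: 52.85
tcp_pos: [0.398, 0.2473, 0.1963]
eef_rot: [180.0, 0.0, -172.8]
contact_force: [-0.0, -0.5, -0.6]
gripper_width: 0.0005
gripper_force: 0.0
dock x,y,z (mm) [426.3 194.4 196.3] rot [ 1.7997e+02  2.0000e-02 -1.7276e+02] F [-0.  -0.5 -0.6] w 0.5 gf 0.0 t 52.85
green px [322.096875 264.275   ] dock 458.9 195.2 z [46.4 48.1]
ring z 186 [29.8 35.6 37.6] x [446.6 485.2] y [180.6 209.3]
green x [454.7 477.4] y [184.2 206.3]
```

View pics/end.png

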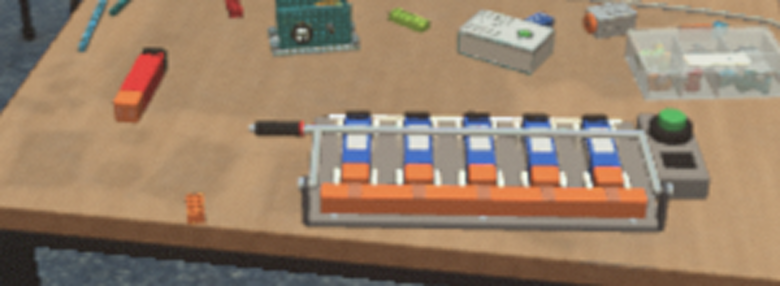

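The final picture shows all five packs home with their orange ends at the rail (row 175). The bail is shut across them (row 130), and the button is out again at (672,120).

```bash
python3 -c "
from plant import r
print(r.close_job())"
```

```text
the job is handed in; nothing more can be done
None
```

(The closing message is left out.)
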